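# Clear the carving bench into an interlocked drawer unit

### The arm

A 6-joint arm with a two-finger parallel gripper is mounted at the origin on the work surface. World frame = base frame: x ahead of the robot, y to its left, z up, the work surface at z = 0. Lengths are in mm, angles in rad, forces in N, time in s.
With the tool pointing down it reaches from about 350 to 875 mm from the base axis. Payload 4.2 kg.
Tool frame: the origin (TCP) lies at the very end of the fingers, on their centre line; the grasp point (between the pads) lies 19 mm behind it; z points along the fingers, y is the direction in which the jaws open and shut (so a half turn about z gives the same grasp; the last joint's range is limited). The gripper opens to 85 mm and grips with 20 to 120 N. Pads are 22 mm wide; open, the fingers measure 114 mm over their backs; the gripper's body (76 mm by 85 mm) begins 54 mm behind the grasp point. The pads swing forward as they close: fully open they stand 13 mm farther back than shut.
Start: joints at [-1.041, 0.385, 0.008, 0, -1.194, -0.259], TCP at [167.205, -602.197, 231.312] pointing down, gripper open.
Joint ranges: [-3.14, 3.14], [-1.21, 2.06], [-1.07, 1.41], [-3.16, 2.05], [-2.99, -0.16], [-3.1, 3.1]. Speed limits (rad/s): [2.79, 2.79, 3.14, 3.14, 3.14, 3.14].

### API

Orientations are given as a unit quaternion [x, y, z, w].
In Python, from bench import arm, optics, job gives the robot as it stands.
- The arm moves only by the tool send_rows, never from a script. Its argument "steps" is a list that holds one entry, the list of rows, each a list of 5 numbers: the shift along the tool's x, y, z in cm, then the turn about the tool's z in rad, then the opening, from 0 (shut) to 1 (fully open). A call has 1 to 10 rows; each row shifts and turns the pose as measured when the row begins, along the tool's axes as they then stand; what a row does not reach is not made up. A row lasts 1/12 s, in which the tool goes at most 41.7 mm and 7.16 degrees, less where a joint would pass 70% of its speed; a pose out of reach is approached as far as the arm can. A call with a gripper value outside its range is refused whole. The fingers move at their own pace and stop on an object; the grip force is fixed at half the most. Time passes only in rows, so rows that do not move let the fingers close. It gives the time, the measured TCP pose, the force and the opening at its end, in the units of the state.
- arm.read_state(): the state, without advancing time (a new reading comes with each control period).
- optics.get_image(name): name is "side" or "top" or "wrist"; returns (picture, depth): 400x640x3 uint8, blue, green, red; 400x640 float32, mm along the optical axis (not along the pixel's ray), 0 where there is no reading.
- optics.get_calibration(name): a dict with "K" (3x3 intrinsics, pixels), "rvec" (rotation vector, rad) and "tvec" (3), from world to camera coordinates, as OpenCV has them; the wrist camera has in their place "hand_eye" (4x4, takes a point from camera to tool coordinates, whose origin is the TCP and whose axes are the flange's). Camera axes: x right, y down, z forward; pixel columns grow to the right and rows downward; lengths in mm; the calibration is good to about 2 mm. The wrist camera is an equidistant fisheye: a pixel r from the principal point sees the ray r / f radians off the axis. A picture is of the moment at which its call begins: read the wrist's pose just before it. get_calibration takes no time and is no camera call.
- job.job_done(): hands the job in, once; it reports no verdict.
The state is a dict: "clock": time; "joints": joint angles; "joint_vel": joint speeds; "joint_efforts": joint torques, N m; "position": TCP position; "ee_rot": TCP orientation; "contact_force": force on the tool from outside, world axes, zero at the start; "wrist_torque": the same for the moment, N m; "gripper_width": finger opening in mm.
Only numpy, scipy, OpenCV 4.12 (cv2) and the standard library are available. Lean on these libraries where they do the work, as an engineer would, in place of code of your own. Each camera call takes 0.05 s, during which the arm holds its last target. There are 200 camera calls.

### The job

Clear the carving bench for the night. Lay the sharpening stone in the left drawer, which was left standing open, and push that drawer fully home: the unit is interlocked, so only then can the right drawer be pulled well open. Lay every gouge from the bench inside the right drawer and push it fully home, and hang the ear defenders by their headband over the rail, one cup on each side of the bar; leave everything else where it stands.

Things in the scene. Friction and masses are not known exactly. Their poses are not given: they have to be found in the camera images.
- chest: low grey steel drawer unit fixed to the bench, 440 wide, 285 deep, 100 high (mm), two drawers side by side that slide out along its -x. Origin: middle of its front face at bench level; x points into the unit (away from the robot), y to the robot's left, z up. Interlock: while one drawer is out by more than a few mm the other is locked (3 mm play); with both fully home either may be opened.
- left (a joint): left drawer (towards +y of the chest): metres pulled out, 0 home, 0.19 fully out; starts partly out. It takes about 1.5 N to slide it slowly and it stays where it is left.
- right (a joint): right drawer (towards -y of the chest): metres pulled out, 0 home, 0.19 fully out; starts home and locked. Slides like the left one.
- left_handle (a point): middle of the left drawer's handle bar (moves with the drawer): round steel bar 11 mm thick and 110 long along the chest's y, 66 above the bench, its axis 40 mm in front of the drawer front (34 mm clear between bar and front), on two legs 100 mm apart. Same axes as the chest.
- right_handle (a point): middle of the right drawer's handle bar, made and placed like the left one.
- left_floor (a point): point on the left drawer's inner floor (20 mm above the bench) at the inner face of its front, mid-width; moves with the drawer, axes as the chest. The inside runs 235 mm to +x, 173 wide (+-86 in y), side walls 55 high; front panel 14 thick, its top 94 above the bench. Drawn out by d, the first d - 14 mm stand clear of the unit's top.
- right_floor (a point): the same point in the right drawer.
- stone: flat sharpening stone in a dark wooden base, 120 x 45 x 22 mm (x, y, z), 0.32 kg, lying on the bench; origin at the centre of its underside, long side along its x.
- gouge0: palm gouge lying on the bench: octagonal wooden handle 88 mm long and 20 across flats, centred on the origin along x, and a steel blade (12 wide) to +x that ends 106 mm from the origin. Origin on the underside below the handle's middle, near the centre of mass; about 80 g. Two or three gouges are there; an absent one reads None.
- gouge1: palm gouge lying on the bench: octagonal wooden handle 88 mm long and 20 across flats, centred on the origin along x, and a steel blade (9 wide) to +x that ends 106 mm from the origin. Origin on the underside below the handle's middle, near the centre of mass; about 80 g. Two or three gouges are there; an absent one reads None.
- gouge2: palm gouge lying on the bench: octagonal wooden handle 88 mm long and 20 across flats, centred on the origin along x, and a steel blade (7 wide) to +x that ends 106 mm from the origin. Origin on the underside below the handle's middle, near the centre of mass; about 80 g. Two or three gouges are there; an absent one reads None.
- ears: ear defenders standing on their two cups, headband arching up: 167 mm wide along x, 160 high, 0.24 kg. Origin at bench level midway between the cups; cups 36 thick (x), 62 wide (y), 80 high, centred 62 mm to +x and -x, 88 apart inside. The crown is a pad 60 long (x), 24 wide (y), from 146 to 160 mm above the origin, with flat upright sides to grip along y.
- ears_crown (a point): underside of the headband's crown, in the middle: 146 mm above the origin of the ear defenders, axes as theirs.
- cup_a (a point): centre of the cup on the +x side of the ear defenders.
- cup_b (a point): centre of the cup on the -x side of the ear defenders.
- rail_mid (a point): middle of the hanging rail: a level steel bar 16 mm thick along this point's y, its axis 152 mm above the bench, on posts at y = +-140 mm (18 mm thick). x is level across the bar, z up. A coping saw hangs fixed on it at y = -98 mm (from -112 to -84 along the bar, up to 170 mm high); the bar is free from y = -60 to +110 mm.
- sanding_block: cork sanding block 60 x 34 x 26 mm, to be left alone; origin at its underside.
- square: carpenter's try square lying flat on the bench, 75 mm stock along x, 100 mm blade to +y, 14 high; to be left alone.
- mallet: round carver's mallet standing on its head at the back, 96 mm in diameter, 230 high; to be left alone.
- glue: glue jar at the back, 56 mm in diameter, 130 high; to be left alone.
- dust_brush: bench brush lying on the bench at the left, 200 long; to be left alone.

How it is judged (in metres and radians):
On the way, in this order (a step that is already met when the one before it is completed fails the run):
1. the stone lies in the left drawer and that drawer is fully home (x of stone in the frame of left_floor between 0 and 0.235 m and y of stone in the frame of left_floor between -0.087 and 0.087 m and z of stone in the frame of left_floor between -0.006 and 0.045 m and value of joint left below 0.005 m), for 0.2 s.
2. the freed right drawer is pulled well open (value of joint right above 0.11 m), for 0.2 s.
3. every gouge lies in the right drawer and that drawer is fully home (x of gouge0 in the frame of right_floor between 0 and 0.235 m and y of gouge0 in the frame of right_floor between -0.087 and 0.087 m and z of gouge0 in the frame of right_floor between -0.006 and 0.045 m and x of gouge1 in the frame of right_floor between 0 and 0.235 m and y of gouge1 in the frame of right_floor between -0.087 and 0.087 m and z of gouge1 in the frame of right_floor between -0.006 and 0.045 m and x of gouge2 in the frame of right_floor between 0 and 0.235 m and y of gouge2 in the frame of right_floor between -0.087 and 0.087 m and z of gouge2 in the frame of right_floor between -0.006 and 0.045 m and value of joint right below 0.005 m), for 0.2 s.
At the end, for the whole second after the job is handed in: Both drawers are home (within 5 mm), the stone lies inside the left one and every gouge inside the right one (origins within the drawer's inside), and the ear defenders hang at rest by their headband on the rail bar, one cup on each side, both cups below the bar (all of step 1 and all of step 3 and contact force between ears and rail above 0.8 N and ((x of cup_a in the frame of rail_mid above 0.02 m and x of cup_b in the frame of rail_mid below -0.02 m) or (x of cup_b in the frame of rail_mid above 0.02 m and x of cup_a in the frame of rail_mid below -0.02 m)) and z of ears_crown in the frame of rail_mid between 0 and 0.025 m and height (world z) of each of cup_a, cup_b below 0.12 m and linear speed of ears below 0.03 m/s); the robot touches nothing.
It fails at once if a thing that is to be left alone is knocked away (more than 40 mm) (distance of any of sanding_block, square, mallet, glue, dust_brush from where it was at the start of the episode above 0.04 m).
It fails at once if the ear defenders are knocked over (angle between ears's own z axis and vertical above 1.1 rad).
Of gouge0, gouge1, gouge2 only 2 to 3 are there at a start; the rules pass over those that are not, and their reading is None.
At some moment in a run one of gouge0, gouge1, gouge2, stone may be knocked a few centimetres aside while the robot is not near it.
It also fails if it takes over 210 s, if anything falls off the work surface, if the arm or the gripper's body presses on something with over 40 N, if the wrist force passes 120 N, or if a joint passes its speed limit or range.

## Working session

There is one attempt and no reset: what is moved stays moved. The work goes in short steps, Python scripts to look and compute and a tool call to move; the robot and the scene stay as the last step left them, time stands still between calls to the robot, and variables do not carry over. Pictures are saved under pics/ and viewed, about 12 in all and at most 16, crops included, and the job is handed in when it is done.

Besides the shell and the picture viewer there is one more tool, called after "Request:" by a JSON object that holds its "fn" and its "kwargs", one argument or row to a line. send_rows: Moves the arm, as the interface text tells. Its arguments: {"type":"object","properties":{"steps":{"type":"array","items":{"type":"array","items":{"type":"array","items":{"type":"number"}}}}},"required":["steps"]}

```bash
ls; mkdir -p pics; python3 - <<'E'
from bench import arm, optics, job
import cv2, numpy as np
print(arm.read_state())
for n in ("top","side"):
    p,d=optics.get_image(n); cv2.imwrite(f"pics/{n}0.png",p); np.save(f"pics/{n}0.npy",d)
    c=optics.get_calibration(n); print(n,c)
print(optics.get_calibration("wrist"))
E
```

```text
pics
{'clock': 0.0, 'joints': array([-1.04139791e+00,  3.85571135e-01,  6.62720038e-03, -5.23536983e-04,
       -1.19400564e+00, -2.58625787e-01]), 'joint_vel': array([ 7.56702698e-05, -1.42599227e-03,  2.99902729e-04,  2.67637689e-03,
        1.18262687e-03, -9.88432068e-04]), 'joint_efforts': array([-3.51208973e-04, -3.92288733e+01,  1.88398308e+01,  4.18632612e+00,
       -4.58140639e-03, -5.44641921e-06]), 'position': array([ 167.05487919, -601.65033927,  230.20968603]), 'ee_rot': array([-1.34877325e-01,  9.90861690e-01,  1.08753004e-03, -1.88652198e-04]), 'contact_force': array([ 1.03375617, -0.85805192, -0.2672234 ]), 'wrist_torque': array([-0.0297947 ,  0.04253831,  0.028354  ]), 'gripper_width': 85.43565580864318}
top {'K': array([[462.87633264,   0.        , 315.43517349],
       [  0.        , 462.87633264, 197.45454896],
       [  0.        ,   0.        ,   1.        ]]), 'rvec': array([ 2.15056178, -2.21394377,  0.10091817]), 'tvec': array([ -19.10448093,  490.14146688, 1367.26516737])}
side {'K': array([[399.02555453,   0.        , 316.56190085],
       [  0.        , 399.02555453, 194.34870579],
       [  0.        ,   0.        ,   1.        ]]), 'rvec': array([ 2.32865638, -0.08480839,  0.01054596]), 'tvec': array([-498.43387808,   99.11376352, 1341.79392492])}
{'K': array([[309.70691629,   0.        , 316.57094425],
       [  0.        , 309.70691629, 201.65020782],
       [  0.        ,   0.        ,   1.        ]]), 'hand_eye': array([[ 9.15456537e-04, -9.57760873e-01, -2.87564379e-01,
         7.36084831e+01],
       [ 9.99999581e-01,  8.69910104e-04,  2.86163027e-04,
         9.31406091e-01],
       [-2.39205914e-05, -2.87564521e-01,  9.57761268e-01,
        -1.42736388e+02],
       [ 0.00000000e+00,  0.00000000e+00,  0.00000000e+00,
         1.00000000e+00]])}
```

View pics/top0.png

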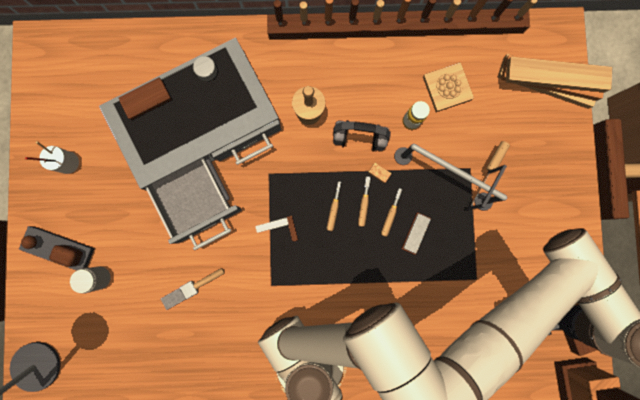

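View pics/side0.png

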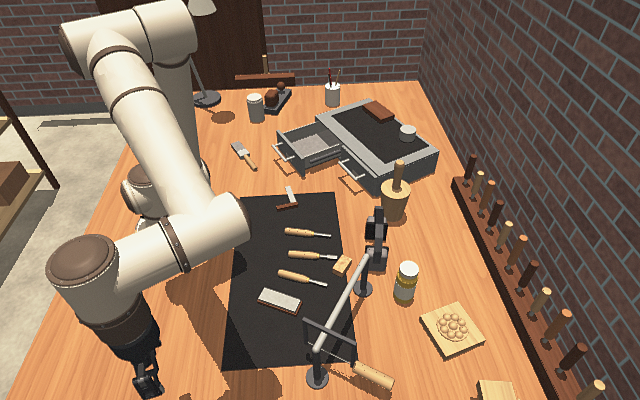

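The top view shows the left drawer open (handle about 212,233), right handle (252,152), gouges at (333,205), (365,200) and (393,212), stone (417,234), ears (361,134) and rail from (403,155) to (500,197). In the side view the same layout is confirmed: the ears are between the mallet and the near rail end. I'll zoom in next.

```bash
cat > h.py <<'E'
import numpy as np, cv2
from scipy.spatial.transform import Rotation as R
from bench import arm, optics, job
def cal(n):
    c=optics.get_calibration(n); return c["K"],cv2.Rodrigues(c["rvec"])[0],c["tvec"]
def dep(n,d,u,v,z=None):
    """pixel -> world; by depth, or on plane z"""
    K,Rm,t=cal(n); r=np.linalg.inv(K)@[u,v,1]; o=-Rm.T@t; w=Rm.T@r
    if z is None:
        s=d[int(round(v))-1:int(round(v))+2,int(round(u))-1:int(round(u))+2]; k=np.median(s[s>0])
    else: k=(z-o[2])/w[2]
    return o+k*w
def cloud(n,d):
    K,Rm,t=cal(n); v,u=np.mgrid[:400,:640]
    c=np.stack([(u-K[0,2])/K[0,0]*d,(v-K[1,2])/K[1,1]*d,d],-1)
    return (c-t)@Rm
def wcloud(d,st):
    c=optics.get_calibration("wrist"); K=c["K"]; H=c["hand_eye"]
    v,u=np.mgrid[:400,:640]; x=(u-K[0,2])/K[0,0]; y=(v-K[1,2])/K[1,1]; th=np.hypot(x,y)
    s=np.tan(np.minimum(th,1.3))/np.maximum(th,1e-9)
    p=np.stack([x*s*d,y*s*d,d],-1)@H[:3,:3].T+H[:3,3]
    return R.from_quat(st["ee_rot"]).apply(p.reshape(-1,3)).reshape(p.shape)+st["position"]
def crop(p,a,b,c,d,k,name):
    cv2.imwrite(f"pics/{name}.png",cv2.resize(p[b:d,a:c],None,fx=k,fy=k,interpolation=cv2.INTER_CUBIC))
E
python3 - <<'E'
from h import *
p=cv2.imread("pics/top0.png"); d=np.load("pics/top0.npy")
crop(p,250,110,520,260,2.9,"c1"); crop(p,95,35,285,255,2.7,"c2")
for u,v in [(333,205),(365,200),(393,212),(417,234),(361,134),(350,110),(403,155),(430,165),(460,178),(212,233),(252,152),(180,200),(190,115),(300,280)]:
    print(u,v,dep("top",d,u,v).round())
E
```

```text
333 205 [465. -85.  20.]
365 200 [ 477. -182.   20.]
393 212 [ 439. -264.   21.]
417 234 [ 371. -333.   22.]
361 134 [ 683. -179.    1.]
350 110 [ 759. -148.    0.]
403 155 [ 608. -298.   39.]
430 165 [ 581. -388.   -0.]
460 178 [ 538. -477.    3.]
212 233 [392. 281.   3.]
252 152 [636. 157.   1.]
180 200 [493. 372.  21.]
190 115 [729. 319. 104.]
300 280 [244.  20.   3.]
```

View pics/c1.png

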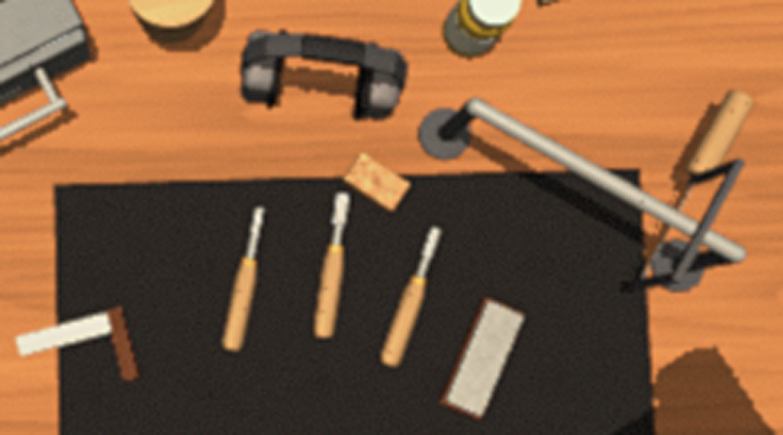

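View pics/c2.png

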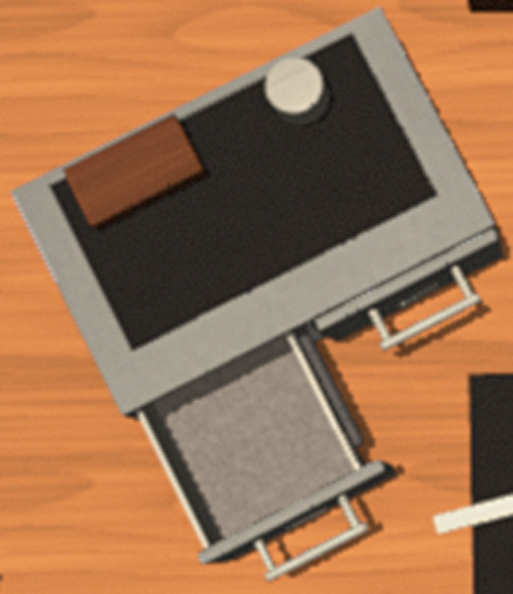

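Crops: c1 shows three gouges (blades pointing up the image), the stone at about (483,357), rail ends at (472,103) and (743,255), and the crown at about (322,48). c2 shows the left handle bar from (270,576) to (366,524) and the right from (386,346) to (478,298).

```bash
python3 - <<'E'
from h import *
d=np.load("pics/top0.npy"); P=cloud("top",d)
K,Rm,t=cal("top")
def rect(box,z0,z1,name):
    a,b,c,e=box; q=P[b:e,a:c].reshape(-1,3); q=q[(q[:,2]>z0)&(q[:,2]<z1)]
    r=cv2.minAreaRect(q[:,:2].astype(np.float32)); print(name,len(q),np.round(r[0],1),np.round(r[1],1),round(r[2],1),"z",np.median(q[:,2]).round(1), "mean",q.mean(0).round(1)); return q
rect((95,35,285,190),90,112,"chest")
rect((400,205,440,260),15,30,"stone")
for i,b in enumerate([(320,178,345,235),(354,172,376,230),(378,182,406,238)]):
    q=rect(b,14,28,f"g{i}handle"); w=P[b[1]:b[3],b[0]:b[2]].reshape(-1,3); w=w[(w[:,2]>5)&(w[:,2]<28)]
    c=q[:,:2].mean(0); u,s,vt=np.linalg.svd(w[:,:2]-w[:,:2].mean(0)); ax=vt[0]*np.sign(vt[0][0]); pr=(w[:,:2]-c)@ax; print("  axis",ax.round(3),"ext",pr.min().round(),pr.max().round())
q=rect((325,110,395,150),135,175,"crown"); rect((325,110,395,150),60,175,"ears all")
rect((400,140,510,205),146,175,"rail")
f=lambda u,v,z,o,k:dep("top",d,o[0]+(u+.5)/k-.5,o[1]+(v+.5)/k-.5,z)[:2].round(1)
print("rail",f(472,103,160,(250,110),2.9),f(743,255,160,(250,110),2.9))
for n,pts in dict(L=[(270,576),(366,524)],R=[(386,346),(478,298)]).items(): print(n,[f(*p,71,(95,35),2.7) for p in pts])
print("chest front", [f(*p,100,(95,35),2.7) for p in [(128,412),(490,228),(382,10),(14,190)]])
print("drawer front top",[f(*p,94,(95,35),2.7) for p in [(204,560),(385,468)]])
for n,u,v in [("block",379,182),("sq",125,345),("sq2",20,345),("mallet",175,0)]: print(n,f(u,v,20,(250,110),2.9))
E
```

```text
chest 12972 [734.9 321.7] [288.4 440.3] 25.9 z 102.2 mean [727.1 310.2 102.1]
stone 509 [ 373.4 -330.8] [ 44.5 114.8] 64.3 z 22.2 mean [ 374.1 -331.4   22. ]
g0handle 181 [463.4 -89.4] [ 19.4 147.3] 77.0 z 19.0 mean [439.5 -83.9  19. ]
  axis [ 0.994 -0.109] ext -61.0 106.0
g1handle 210 [ 483.1 -184.6] [ 25.3 166. ] 75.6 z 18.8 mean [ 460.4 -179.5   19.2]
  axis [ 0.988 -0.155] ext -67.0 105.0
g2handle 189 [ 449.  -259.8] [ 49.6 159.2] 85.5 z 18.3 mean [ 418.5 -252.9   18.7]
  axis [ 0.978 -0.209] ext -58.0 120.0
crown 397 [ 668.5 -171.6] [126.7  24.4] 79.6 z 156.1 mean [ 668.  -170.5  153.6]
ears all 852 [ 668.7 -170.8] [163.3  67.3] 80.5 z 122.9 mean [ 663.5 -167.7  117.4]
rail 814 [ 524.8 -419.5] [285.6 118.7] 74.5 z 159.4 mean [ 529.7 -441.5  160.3]
rail [ 613.  -300.5] [ 462.5 -546.8]
L [array([350.1, 316.4]), array([402.1, 214.2])]
R [array([592.5, 190. ]), array([642.,  90.])]
chest front [array([525.6, 456. ]), array([711.1,  73.3]), array([953.2, 184.2]), array([766., 577.])]
drawer front top [array([369.1, 379. ]), array([459.6, 189.4])]
block [ 559.5 -231.4]
sq [398.1  36.9]
sq2 [401.3 144.8]
mallet [758.4 -24.7]
```

```bash
cat >> h.py <<'E'
def plan(*wps, st=None):
    """wps: (x,y,z,yaw of tool y in deg,opening,[max cm per row]); prints rows for send_rows"""
    st=st or arm.read_state(); p=st["position"].copy(); M=R.from_quat(st["ee_rot"])
    print("at",p.round(1),"yaw_y",np.degrees(np.arctan2(*M.as_matrix()[[1,0],1])).round(1),"F",st["contact_force"].round(1),"w",round(st["gripper_width"],1),"t",round(st["clock"],2))
    for w in wps:
        tgt=np.array(w[:3],float); mx=w[5] if len(w)>5 else 4.0; out=[]
        y=np.arctan2(*M.as_matrix()[[1,0],1]); dy=-np.radians((w[3]-np.degrees(y)+180)%360-180)
        n=max(1,int(np.ceil(max(np.linalg.norm(tgt-p)/10/mx,abs(dy)/0.12))))
        for k in range(n):
            s=(M.inv().apply(tgt-p)/10/(n-k)).round(1); a=round(dy/(n-k),2)
            p=p+M.apply(s*10); M=M*R.from_rotvec([0,0,a]); dy-=a
            out.append([*(float(v)+0 for v in s),float(a)+0,w[4]])
        print(w[:4],n); [print(" ",str(out[i:i+10]).replace(" ","")) for i in range(0,n,10)]
C0=np.array([606.7,259.5]); A=np.radians(25.9); CX=np.array([np.cos(A),np.sin(A)]); CY=np.array([-np.sin(A),np.cos(A)])
def ch(x,y): return C0+x*CX+y*CY
def unch(p): q=np.asarray(p)[:2]-C0; return q@CX,q@CY
E
python3 - <<'E'
from h import *
plan((373.4,-330.8,130,64.3,1),(373.4,-330.8,3,64.3,1))
print(ch(-74,107),ch(0,0),arm.read_state()["joints"])
E
```

```text
at [ 167.1 -601.7  230.3] yaw_y 105.5 F [ 0.3 -0.6  0.4] w 85.8 t 0.1
(373.4, -330.8, 130, 64.3) 9
  [[-3.0,2.3,1.1,0.08,1],[-2.8,2.5,1.1,0.08,1],[-2.6,2.7,1.1,0.08,1],[-2.4,2.9,1.1,0.08,1],[-2.1,3.1,1.1,0.08,1],[-1.9,3.3,1.1,0.08,1],[-1.6,3.4,1.2,0.08,1],[-1.4,3.6,1.1,0.08,1],[-1.0,3.7,1.2,0.08,1]]
(373.4, -330.8, 3, 64.3) 4
  [[0.0,0.0,3.2,0.0,1],[0.0,0.0,3.2,0.0,1],[0.0,0.0,3.1,0.0,1],[0.0,0.0,3.2,0.0,1]]
[493.394933   323.42935001] [606.7 259.5] [-1.04138324e+00  3.85495049e-01  6.75951630e-03 -4.45879327e-04
 -1.19399751e+00 -2.58599872e-01]
```

Request:
{"fn": "send_rows", "kwargs": {
  "steps": [
    [[-3.0,2.3,1.1,0.08,1],[-2.8,2.5,1.1,0.08,1],[-2.6,2.7,1.1,0.08,1],[-2.4,2.9,1.1,0.08,1],[-2.1,3.1,1.1,0.08,1],[-1.9,3.3,1.1,0.08,1],[-1.6,3.4,1.2,0.08,1],[-1.4,3.6,1.1,0.08,1],[-1.0,3.7,1.2,0.08,1],[0,0,0,0,1]]
  ]
}}

```text
clock: 0.93
position: [381.7, -324.9, 121.3]
ee_rot: [0.245, 0.969, 0.0, -0.003]
contact_force: [-0.7, 0.0, 0.3]
gripper_width: 85.5
```

```bash
python3 - <<'E'
from h import *
plan((373.4,-330.8,50,64.3,1),(373.4,-330.8,3,64.3,1))
st=arm.read_state(); p,d=optics.get_image("wrist"); W=wcloud(d,st)
q=W.reshape(-1,3); q=q[(d.reshape(-1)>0)&(q[:,2]>14)&(q[:,2]<30)&(np.hypot(q[:,0]-373,q[:,1]+331)<75)]
r=cv2.minAreaRect(q[:,:2].astype(np.float32)); print(len(q),r,np.median(q[:,2]))
E
```

```text
at [ 381.7 -324.9  121.3] yaw_y 61.6 F [-0.7  0.   0.3] w 85.5 t 0.93
(373.4, -330.8, 50, 64.3) 2
  [[0.2,-0.5,3.6,-0.02,1],[0.2,-0.4,3.5,-0.03,1]]
(373.4, -330.8, 3, 64.3) 2
  [[0.0,0.0,2.4,0.0,1],[0.0,0.0,2.3,0.0,1]]
6203 ((373.557373046875, -330.2671813964844), (40.73228454589844, 111.95954895019531), 64.80742645263672) 22.065881195283254
```

Request:
{"fn": "send_rows", "kwargs": {
  "steps": [
    [[0.2,-0.5,3.5,-0.02,1],[0.2,-0.4,3.4,-0.02,1],[0,0,2.3,0,1],[0,0,1.5,0,1],[0,0,0,0,1]]
  ]
}}

```text
clock: 1.4
position: [375.0, -335.3, 14.1]
ee_rot: [0.221, 0.975, -0.001, 0.002]
contact_force: [0.3, -0.3, -0.2]
gripper_width: 85.4
```

```bash
python3 - <<'E'
from h import *
plan((373.4,-330.6,4,64.5,1))
E
```

```text
at [ 375.  -335.3   14.1] yaw_y 64.4 F [ 0.3 -0.3 -0.2] w 85.4 t 1.4
(373.4, -330.6, 4, 64.5) 1
  [[0.4,0.4,1.0,0.0,1]]
```

Request:
{"fn": "send_rows", "kwargs": {
  "steps": [
    [[0.4,0.4,1.0,0,1],[0,0,0,0,0],[0,0,0,0,0],[0,0,0,0,0],[0,0,0,0,0],[0,0,0,0,0],[0,0,0,0,0],[0,0,-2,0,0],[0,0,-3,0,0],[0,0,-3,0,0]]
  ]
}}

```text
clock: 2.23
position: [367.8, -331.0, 84.3]
ee_rot: [0.224, 0.975, 0.0, -0.005]
contact_force: [0.3, -0.1, -4.2]
gripper_width: 42.1
```

```bash
python3 - <<'E'
from h import *
x,y=ch(-74,107)
plan((400,-300,190,64.5,0),(x,y,190,115.9,0),(x,y,60,115.9,0,3))
E
```

```text
at [ 367.8 -331.    84.3] yaw_y 64.2 F [ 0.3 -0.1 -4.2] w 42.1 t 2.23
(400, -300, 190, 64.5) 3
  [[-0.5,1.4,-3.5,0.0,0],[-0.5,1.4,-3.5,0.0,0],[-0.4,1.4,-3.6,-0.01,0]]
(np.float64(493.3949330019725), np.float64(323.42935000899433), 190, 115.9) 16
  [[1.1,3.8,0.0,-0.06,0],[0.9,3.8,0.0,-0.06,0],[0.7,3.9,0.0,-0.06,0],[0.4,3.9,0.0,-0.05,0],[0.2,3.9,0.0,-0.06,0],[0.0,3.9,0.0,-0.05,0],[-0.2,3.9,0.0,-0.06,0],[-0.4,3.9,0.0,-0.05,0],[-0.6,3.9,0.0,-0.06,0],[-0.8,3.9,0.0,-0.05,0]]
  [[-1.0,3.8,0.0,-0.06,0],[-1.3,3.7,0.0,-0.05,0],[-1.5,3.7,0.0,-0.06,0],[-1.7,3.6,0.0,-0.05,0],[-1.8,3.5,0.1,-0.06,0],[-2.1,3.4,0.0,-0.05,0]]
(np.float64(493.3949330019725), np.float64(323.42935000899433), 60, 115.9) 5
  [[0.0,0.0,2.6,0.0,0],[0.0,0.0,2.6,0.0,0],[0.0,0.0,2.6,0.0,0],[0.0,-0.1,2.6,0.0,0],[-0.1,0.0,2.6,0.0,0]]
```

Request:
{"fn": "send_rows", "kwargs": {
  "steps": [
    [[-0.5,1.4,-3.5,0,0],[-0.5,1.4,-3.5,0,0],[-0.4,1.4,-3.6,0,0],[1.1,3.8,0,-0.06,0],[0.9,3.8,0,-0.06,0],[0.7,3.9,0,-0.06,0],[0.4,3.9,0,-0.06,0],[0.2,3.9,0,-0.06,0],[0,3.9,0,-0.06,0],[-0.2,3.9,0,-0.06,0]]
  ]
}}

```text
clock: 3.07
position: [443.1, -22.2, 202.8]
ee_rot: [0.014, 1.0, 0.002, 0.003]
contact_force: [1.2, -0.0, -3.9]
gripper_width: 42.3
```

Request:
{"fn": "send_rows", "kwargs": {
  "steps": [
    [[-0.4,3.9,0,-0.05,0],[-0.6,3.9,0,-0.06,0],[-0.8,3.9,0,-0.05,0],[-1.0,3.8,0,-0.06,0],[-1.3,3.7,0,-0.05,0],[-1.5,3.7,0,-0.06,0],[-1.7,3.6,0,-0.05,0],[-1.8,3.5,0,-0.05,0],[-1.0,2.0,0,-0.03,0],[0,0,0,0,0]]
  ]
}}

```text
clock: 3.9
position: [474.4, 335.7, 200.7]
ee_rot: [-0.23, 0.973, 0.002, 0.0]
contact_force: [-0.2, -0.9, -4.5]
gripper_width: 42.2
```

```bash
python3 - <<'E'
from h import *
x,y=ch(-74,107)
plan((x,y,120,115.9,0,4),(x,y,40,115.9,0,3))
p,d=optics.get_image("top"); np.save("pics/top1.npy",d); crop(p,95,35,520,295,1.85,"c3")
E
```

```text
at [474.4 335.7 200.7] yaw_y 116.6 F [-0.2 -0.9 -4.5] w 42.2 t 3.9
(np.float64(493.3949330019725), np.float64(323.42935000899433), 120, 115.9) 3
  [[-0.4,-0.7,2.7,0.0,0],[-0.4,-0.6,2.7,0.01,0],[-0.3,-0.7,2.7,0.0,0]]
(np.float64(493.3949330019725), np.float64(323.42935000899433), 40, 115.9) 3
  [[0.0,0.0,2.7,0.0,0],[0.0,0.0,2.6,0.0,0],[0.0,0.0,2.7,0.0,0]]
```

View pics/c3.png

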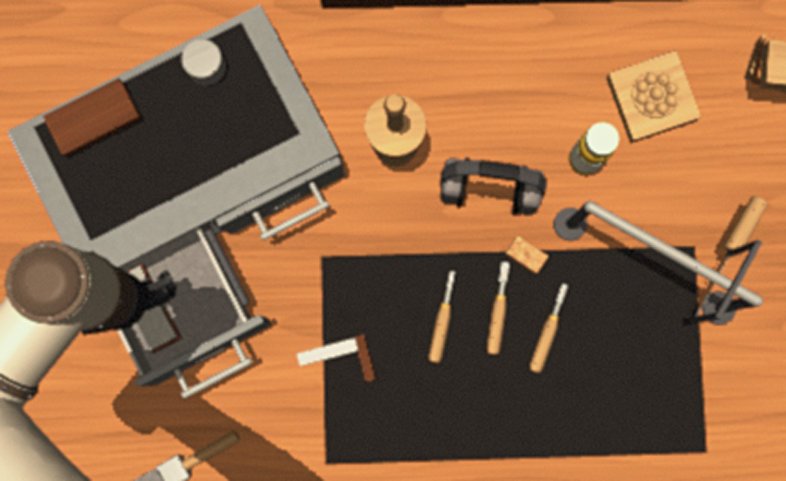

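Picture 5 shows the stone held over the open left drawer at crop (150,330), aligned with it. Lowering.

Request:
{"fn": "send_rows", "kwargs": {
  "steps": [
    [[-0.4,-0.7,2.7,0,0],[-0.4,-0.6,2.7,0,0],[-0.3,-0.7,2.5,0,0],[0,0,2,0,0],[0,0,0,0,0]]
  ]
}}

```text
clock: 4.37
position: [491.4, 317.0, 98.6]
ee_rot: [-0.228, 0.974, 0.002, -0.001]
contact_force: [-1.4, -1.0, -3.9]
gripper_width: 42.3
```

```bash
python3 - <<'E'
from h import *
x,y=ch(-74,107)
plan((x,y,30,115.9,0,2)); print(unch(arm.read_state()["position"]))
E
```

```text
at [491.4 317.   98.6] yaw_y 116.3 F [-1.4 -1.  -3.9] w 42.3 t 4.37
(np.float64(493.3949330019725), np.float64(323.42935000899433), 30, 115.9) 4
  [[-0.1,0.1,1.7,0.0,0],[-0.1,0.1,1.7,0.0,0],[-0.1,0.1,1.7,0.0,0],[-0.2,0.2,1.8,0.01,0]]
(np.float64(-78.5643187918271), np.float64(102.10969339678121))
```

Request:
{"fn": "send_rows", "kwargs": {
  "steps": [
    [[-0.1,0.1,1.7,0,0],[-0.1,0.1,1.7,0,0],[-0.1,0.1,1.7,0,0],[-0.1,0.1,1.4,0,0],[0,0,0,0,0]]
  ]
}}

```text
clock: 4.78
position: [494.1, 318.0, 36.0]
ee_rot: [-0.225, 0.974, 0.002, -0.001]
contact_force: [-1.3, -0.6, -4.2]
gripper_width: 42.2
```

```bash
python3 - <<'E'
from h import *
x,y=ch(-74,107)
plan((x,y,28,115.9,0,2)); print(unch(arm.read_state()["position"]))
E
```

```text
at [494.1 318.   36. ] yaw_y 116.0 F [-1.3 -0.6 -4.2] w 42.2 t 4.78
(np.float64(493.3949330019725), np.float64(323.42935000899433), 28, 115.9) 1
  [[-0.2,0.5,0.8,0.0,0]]
(np.float64(-75.73036132910697), np.float64(101.77038881900371))
```

Request:
{"fn": "send_rows", "kwargs": {
  "steps": [
    [[-0.1,0.3,0.8,0,0],[0,0,0,0,0],[0,0,0,0,1],[0,0,0,0,1],[0,0,0,0,1],[0,0,0,0,1],[0,0,-3,0,1],[0,0,-4,0,0.5],[0,0,-4,0,0],[0,0,-3,0,0]]
  ]
}}

```text
clock: 5.62
position: [494.5, 319.4, 176.1]
ee_rot: [-0.225, 0.974, 0.001, -0.0]
contact_force: [0.3, 1.1, 0.1]
gripper_width: 51.7
```

```bash
python3 - <<'E'
from h import *
x,y=ch(-242,108)
plan((x,y,165,115.9,0),(x,y,48,115.9,0))
st=arm.read_state(); p,d=optics.get_image("wrist"); W=wcloud(d,st)
crop(p,0,0,640,400,1.2,"w1")
E
```

```text
at [494.5 319.4 176.1] yaw_y 116.0 F [0.3 1.1 0.1] w 51.7 t 5.62
(np.float64(341.8324243491346), np.float64(250.94620734217557), 165, 115.9) 5
  [[3.3,0.1,0.2,0.0,0],[3.4,0.1,0.2,0.0,0],[3.3,0.1,0.2,0.0,0],[3.4,0.1,0.3,0.0,0],[3.3,0.2,0.2,0.0,0]]
(np.float64(341.8324243491346), np.float64(250.94620734217557), 48, 115.9) 3
  [[0.0,0.0,3.9,0.0,0],[0.0,0.0,3.9,0.0,0],[0.0,-0.1,3.9,0.0,0]]
```

View pics/w1.png

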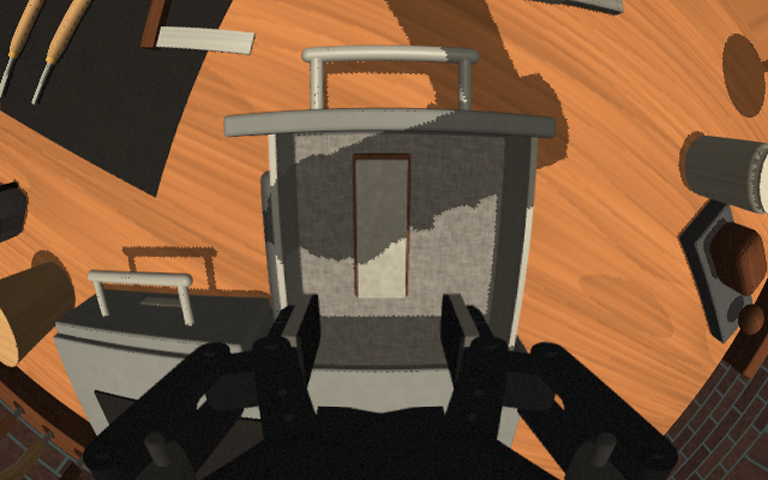

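Picture 6 shows the stone flat in the left drawer (380,225), the left handle bar at about (390,55), and the right handle at (140,280).

```bash
python3 - <<'E'
from h import *
st=arm.read_state(); p,d=optics.get_image("wrist"); W=wcloud(d,st)
for n,b in dict(L=(250,38,405,56),R=(68,222,165,250)).items():
    q=W[b[1]:b[3],b[0]:b[2]].reshape(-1,3); q=q[(q[:,2]>64)&(q[:,2]<78)]
    c=np.array([unch(v) for v in q]); print(n,len(q),q[:,2].max(),np.median(c,0),c.min(0),c.max(0))
E
```

```text
L 1468 73.98773915382286 [-201.25966692  112.13400922] [-207.52730277   50.43162693] [-190.67908883  171.01724831]
R 945 73.0906120104404 [-38.68706143 -90.61705047] [ -45.12138198 -165.32402777] [ -6.56311244 -47.70010544]
```

Request:
{"fn": "send_rows", "kwargs": {
  "steps": [
    [[3.3,0.1,0.2,0,0],[3.4,0.1,0.2,0,0],[3.3,0.1,0.2,0,0],[3.4,0.1,0.2,0,0],[3.3,0.1,0.2,0,0],[0,0,0,0,0],[0,0,3.6,0,0],[0,0,3.6,0,0],[0,0,2.8,0,0],[0,0,0,0,0]]
  ]
}}

```text
clock: 6.55
position: [342.4, 253.7, 70.0]
ee_rot: [-0.226, 0.974, 0.012, 0.014]
contact_force: [-0.5, -0.7, -0.0]
gripper_width: -0.1
```

```bash
python3 - <<'E'
from h import *
x,y=ch(-235,109); a,b=ch(-58,109)
plan((x,y,48,115.9,0),(a,b,48,115.9,0,1.5)); print(unch(arm.read_state()["position"]))
E
```

```text
at [342.4 253.7  70. ] yaw_y 116.1 F [-0.5 -0.7 -0. ] w -0.1 t 6.55
(np.float64(347.6925270134532), np.float64(254.90337763970462), 48, 115.9) 1
  [[-0.5,-0.2,2.2,0.0,0]]
(np.float64(506.9142538885201), np.float64(332.2172941807879), 48, 115.9) 12
  [[-1.5,0.0,0.0,0.0,0],[-1.5,0.0,0.1,0.0,0],[-1.5,0.0,0.0,0.0,0],[-1.5,0.0,0.1,0.0,0],[-1.5,0.0,0.0,0.0,0],[-1.4,0.0,0.1,0.0,0],[-1.5,0.0,0.0,0.0,0],[-1.4,0.0,0.1,0.0,0],[-1.5,0.0,0.0,0.0,0],[-1.4,0.0,0.1,0.0,0]]
  [[-1.5,0.0,0.0,0.0,0],[-1.4,0.0,0.1,0.0,0]]
(np.float64(-240.2403888637377), np.float64(110.24613029695549))
```

Request:
{"fn": "send_rows", "kwargs": {
  "steps": [
    [[-0.5,-0.2,1.2,0,0],[0,0,1.0,0,0],[0,0,0,0,0]]
  ]
}}

```text
clock: 6.8
position: [349.3, 255.7, 49.3]
ee_rot: [-0.227, 0.974, 0.012, 0.015]
contact_force: [-0.1, 0.6, -0.3]
gripper_width: 0.1
```

```bash
python3 - <<'E'
from h import *
a,b=ch(-58,109)
plan((a,b,50,115.9,0,1.8)); s=arm.read_state(); print(unch(s["position"]),s["joints"])
E
```

```text
at [349.3 255.7  49.3] yaw_y 116.3 F [-0.1  0.6 -0.3] w 0.1 t 6.8
(np.float64(506.9142538885201), np.float64(332.2172941807879), 50, 115.9) 10
  [[-1.8,0.0,0.1,0.0,0],[-1.7,0.0,0.0,0.0,0],[-1.8,0.0,0.1,0.0,0],[-1.7,0.0,0.0,0.0,0],[-1.8,0.0,0.1,0.0,0],[-1.7,0.0,0.0,0.0,0],[-1.8,0.0,0.1,0.0,0],[-1.7,0.0,0.0,0.0,0],[-1.8,-0.1,0.1,0.0,0],[-1.7,0.0,0.0,0.01,0]]
(np.float64(-233.2413958415883), np.float64(109.01800723479437)) [ 1.01302783  0.2919335  -0.7103369   0.0079694  -0.53140267 -2.13266489]
```

Request:
{"fn": "send_rows", "kwargs": {
  "steps": [
    [[-1.7,0,0,0,0],[-1.7,0,0,0,0],[-1.7,0,0,0,0],[-1.7,0,0,0,0],[-1.7,0,0,0,0],[-1.7,0,0,0,0],[-1.7,0,0,0,0],[-1.7,0,0,0,0],[-1.5,0,0,0,0],[0,0,0,0,0]]
  ]
}}

```text
clock: 7.63
position: [483.1, 317.4, 63.6]
ee_rot: [-0.226, 0.974, 0.007, 0.006]
contact_force: [-0.1, 0.1, 0.4]
gripper_width: 0.1
```

```bash
python3 - <<'E'
from h import *
a,b=ch(-58,109)
plan((a,b,50,115.9,0,1)); s=arm.read_state(); print(unch(s["position"]))
E
```

```text
at [483.1 317.4  63.6] yaw_y 116.1 F [-0.1  0.1  0.4] w 0.1 t 7.63
(np.float64(506.9142538885201), np.float64(332.2172941807879), 50, 115.9) 4
  [[-0.7,0.1,0.4,0.0,0],[-0.7,0.1,0.3,0.0,0],[-0.7,0.0,0.4,0.0,0],[-0.7,0.1,0.3,0.0,0]]
(np.float64(-85.88061490434337), np.float64(106.06136464848471))
```

Request:
{"fn": "send_rows", "kwargs": {
  "steps": [
    [[0.8,0,0.6,0,0],[0,0.1,0.9,0,0],[-1.2,0.1,0.1,0,0],[-1.0,0,0.1,0,0],[-0.7,0,0,0,0],[-0.7,0,0,0,0],[0,0,0,0,0]]
  ]
}}

```text
clock: 8.22
position: [504.2, 330.5, 49.0]
ee_rot: [-0.226, 0.974, 0.008, 0.006]
contact_force: [0.2, -0.1, -0.2]
gripper_width: -0.2
```

```bash
python3 - <<'E'
from h import *
a,b=ch(-58,109)
plan((a,b,50,115.9,0,.6)); st=arm.read_state(); print(unch(st["position"]))
p,d=optics.get_image("wrist"); W=wcloud(d,st); U=(W[...,:2]-C0)@np.stack([CX,CY],1)
m=(W[...,2]>85)&(W[...,2]<97)&(U[...,0]<30)&(U[...,0]>-100)&(d>0)
for y0 in range(-200,220,40):
    k=m&(abs(U[...,1]-y0)<15); print(y0,k.sum(),np.percentile(U[k][:,0],[2,50]).round(1) if k.sum() else "")
E
```

```text
at [504.2 330.5  49. ] yaw_y 116.1 F [ 0.2 -0.1 -0.2] w -0.2 t 8.22
(np.float64(506.9142538885201), np.float64(332.2172941807879), 50, 115.9) 1
  [[-0.3,0.0,-0.1,0.0,0]]
(np.float64(-61.21158761960582), np.float64(108.6237716947478))
-200 0 
-160 0 
-120 451 [-0.8  3.1]
-80 607 [-0.8  3. ]
-40 838 [-0.9  2.7]
0 253 [-0.9  6.1]
40 0 
80 214 [-74.4 -69.2]
120 1234 [-75.7 -69.5]
160 0 
200 0
```

```bash
python3 - <<'E'
from h import *
p,d=optics.get_image("side"); crop(p,240,60,460,210,3.4,"s2")
E
```

```text
(no output)
```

View pics/s2.png

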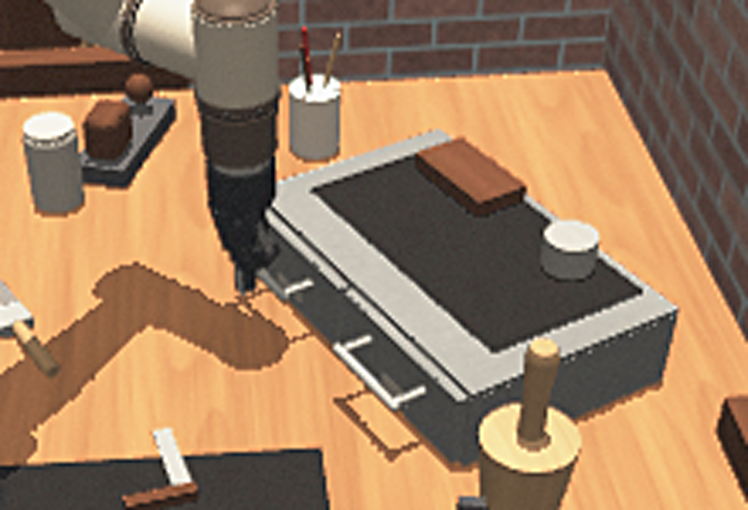

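Picture 7 shows the left drawer almost flush, with the fingers at the bar (245,285). I'll push the last few mm.

Request:
{"fn": "send_rows", "kwargs": {
  "steps": [
    [[-0.4,0,0,0,0],[-0.4,0,0,0,0],[-0.4,0,0,0,0],[0,0,0,0,0]]
  ]
}}

```text
clock: 8.65
position: [508.1, 331.5, 48.3]
ee_rot: [-0.225, 0.974, 0.005, -0.003]
contact_force: [-0.0, 0.0, 0.2]
gripper_width: -0.2
```

Request:
{"fn": "send_rows", "kwargs": {
  "steps": [
    [[-0.4,0,0,0,0],[-0.4,0,0,0,0],[0,0,0,0,0]]
  ]
}}

```text
clock: 8.9
position: [508.1, 331.0, 47.9]
ee_rot: [-0.224, 0.974, 0.001, -0.012]
contact_force: [1.0, 0.5, 0.4]
gripper_width: -0.2
```

```bash
python3 - <<'E'
from h import *
st=arm.read_state(); print(unch(st["position"]),st["contact_force"])
E
```

```text
(np.float64(-57.49042357183587), np.float64(107.4209765015988)) [0.95577304 0.51978834 0.41639266]
```

Request:
{"fn": "send_rows", "kwargs": {
  "steps": [
    [[-0.8,0,0,0,0],[-0.8,0,0,0,0],[0,0,0,0,0]]
  ]
}}

```text
clock: 9.15
position: [507.2, 329.5, 47.0]
ee_rot: [-0.223, 0.974, -0.006, -0.031]
contact_force: [0.7, 0.0, -0.2]
gripper_width: -0.1
```

```bash
python3 - <<'E'
from h import *
st=arm.read_state(); print(unch(st["position"]),st["contact_force"],st["joints"],st["joint_efforts"])
E
```

```text
(np.float64(-58.897102033677285), np.float64(106.3976756673165)) [ 0.74900568  0.0334738  -0.18280749] [ 0.83074533  0.56135418 -0.19972751 -0.03227833 -0.86789577 -1.92989715] [ 1.74138383e-01 -4.36062670e+01  1.39306748e+01  2.89210305e+00
 -6.44776896e-01  2.35251698e-02]
```

Request:
{"fn": "send_rows", "kwargs": {
  "steps": [
    [[2,0,0,0,0],[1.5,0,0,0,0],[0,0,-4,0,0],[0,0,-4,0,0],[0,0,-4,0,0],[0,0,0,0,0]]
  ]
}}

```text
clock: 9.65
position: [484.5, 317.5, 171.6]
ee_rot: [-0.223, 0.974, -0.007, -0.029]
contact_force: [1.3, -0.7, 1.3]
gripper_width: 0.0
```

```bash
python3 - <<'E'
from h import *
x,y=ch(-18,-110)
plan((x,y,165,115.9,0),(x,y,120,115.9,0))
st=arm.read_state(); p,d=optics.get_image("wrist"); W=wcloud(d,st); U=(W[...,:2]-C0)@np.stack([CX,CY],1)
for lo,hi,xl in((60,78,-60),(85,97,-12)):
  m=(W[...,2]>lo)&(W[...,2]<hi)&(U[...,0]<30)&(U[...,0]>xl)&(d>0)
  for y0 in range(-200,220,20):
    k=m&(abs(U[...,1]-y0)<8); print((y0,k.sum(),np.percentile(U[k][:,0],[2,20]).round(1) if k.sum()>9 else ""),end=" ")
  print()
E
```

```text
at [484.5 317.5 171.6] yaw_y 115.8 F [ 1.3 -0.7  1.3] w 0.0 t 9.65
(np.float64(638.556156699254), np.float64(152.6862121243115), 165, 115.9) 6
  [[-1.1,-3.6,0.0,0.0,0],[-1.1,-3.6,0.1,0.0,0],[-1.1,-3.6,0.0,0.0,0],[-1.1,-3.6,0.1,0.0,0],[-1.2,-3.6,0.0,0.0,0],[-1.1,-3.6,0.1,0.0,0]]
(np.float64(638.556156699254), np.float64(152.6862121243115), 120, 115.9) 2
  [[-0.1,0.0,2.2,0.0,0],[-0.2,0.1,2.3,0.0,0]]
(-200, np.int64(66), array([-0.2,  0.3])) (-180, np.int64(68), array([-0.2,  0.1])) (-160, np.int64(328), array([-44.7, -37.2])) (-140, np.int64(190), array([-45.2, -43. ])) (-120, np.int64(205), array([-45.4, -43.4])) (-100, np.int64(225), array([-45.2, -43.2])) (-80, np.int64(248), array([-45.4, -43.4])) (-60, np.int64(495), array([-45.3, -40. ])) (-40, np.int64(131), array([-39.6,  -0.5])) (-20, np.int64(134), array([-1. , -0.5])) (0, np.int64(125), array([-0.5, -0. ])) (20, np.int64(12), array([-0.9, -0.5])) (40, np.int64(0), '') (60, np.int64(496), array([-46.2, -42.4])) (80, np.int64(137), array([-46. , -45.2])) (100, np.int64(2), '') (120, np.int64(21), array([-46.3, -45.9])) (140, n
[... 154 characters left out ...]
p.int64(118), array([-0.1,  1.2])) (-180, np.int64(123), array([-0.1,  1. ])) (-160, np.int64(147), array([-0.2,  0.8])) (-140, np.int64(164), array([-0.3,  0.9])) (-120, np.int64(178), array([-0.2,  0.7])) (-100, np.int64(194), array([-0.4,  0.5])) (-80, np.int64(212), array([-0.4,  0.6])) (-60, np.int64(235), array([-0.3,  0.6])) (-40, np.int64(256), array([-0.6,  0.3])) (-20, np.int64(188), array([-0.7,  0. ])) (0, np.int64(29), array([-0.6, -0.2])) (20, np.int64(0), '') (40, np.int64(2), '') (60, np.int64(0), '') (80, np.int64(0), '') (100, np.int64(25), array([ 9.3, 10.8])) (120, np.int64(0), '') (140, np.int64(0), '') (160, np.int64(0), '') (180, np.int64(2), '') (200, np.int64(0), '')
```

Request:
{"fn": "send_rows", "kwargs": {
  "steps": [
    [[-1.1,-3.6,0,0,0],[-1.1,-3.6,0,0,0],[-1.1,-3.6,0,0,0],[-1.1,-3.6,0,0,0],[-1.1,-3.6,0,0,0],[-0.9,-3.4,0.1,0,0],[0,0,0,0,0]]
  ]
}}

```text
clock: 10.28
position: [643.5, 149.2, 160.9]
ee_rot: [-0.227, 0.974, -0.006, -0.027]
contact_force: [0.6, 1.0, -0.0]
gripper_width: -0.1
```

```bash
python3 - <<'E'
from h import *
x,y=ch(-18,-108)
plan((x,y,125,115.9,0),(x,y,42,115.9,0,3)); st=arm.read_state()
print(unch(st["position"]), R.from_quat(st["ee_rot"]).as_matrix()[:,2])
E
```

```text
at [643.5 149.2 160.9] yaw_y 116.2 F [ 0.6  1.  -0. ] w -0.1 t 10.28
(np.float64(637.6825531225186), np.float64(154.48532768222188), 125, 115.9) 1
  [[0.1,0.7,3.6,0.01,0]]
(np.float64(637.6825531225186), np.float64(154.48532768222188), 42, 115.9) 3
  [[-0.2,0.0,2.8,0.0,0],[-0.1,0.0,2.7,0.0,0],[-0.2,0.0,2.8,0.0,0]]
(np.float64(-15.095133237685118), np.float64(-115.2966204322267)) [-0.04911294 -0.02388396 -0.99850762]
```

Request:
{"fn": "send_rows", "kwargs": {
  "steps": [
    [[0.1,0.7,3.2,0,0],[0,0,1.5,0,0],[0,0,0,0,0]]
  ]
}}

```text
clock: 10.53
position: [641.2, 150.8, 110.8]
ee_rot: [-0.223, 0.974, -0.006, -0.024]
contact_force: [0.1, 0.3, 1.0]
gripper_width: 0.2
```

```bash
python3 - <<'E'
from h import *
x,y=ch(-19,-108)
plan((x,y,42,115.9,0,2)); st=arm.read_state()
print(unch(st["position"]), R.from_quat(st["ee_rot"]).as_matrix()[:,2])
E
```

```text
at [641.2 150.8 110.8] yaw_y 115.8 F [0.1 0.3 1. ] w 0.2 t 10.53
(np.float64(636.7829953435635), np.float64(154.0485258938542), 42, 115.9) 4
  [[0.0,0.1,1.7,0.0,0],[0.0,0.1,1.7,0.0,0],[0.0,0.1,1.7,0.0,0],[-0.1,0.2,1.8,0.0,0]]
(np.float64(-16.499784529523666), np.float64(-112.8523107149533)) [-0.04472222 -0.02224399 -0.99875179]
```

Request:
{"fn": "send_rows", "kwargs": {
  "steps": [
    [[0,0.1,1.7,0,0],[0,0.1,1.7,0,0],[0,0.1,1.7,0,0],[0,0.1,1.6,0,0],[0,0,0,0,0]]
  ]
}}

```text
clock: 10.95
position: [638.4, 154.4, 41.8]
ee_rot: [-0.224, 0.974, -0.006, -0.022]
contact_force: [-0.5, -0.5, -1.0]
gripper_width: -0.2
```

```bash
python3 - <<'E'
from h import *
x,y=ch(-190,-108)
plan((x,y,42,115.9,0,2)); st=arm.read_state()
print(unch(st["position"]), R.from_quat(st["ee_rot"]).as_matrix()[:,2])
E
```

```text
at [638.4 154.4  41.8] yaw_y 115.9 F [-0.5 -0.5 -1. ] w -0.2 t 10.95
(np.float64(482.9586151422276), np.float64(79.3554200829771), 42, 115.9) 9
  [[1.9,0.0,0.1,0.0,0],[1.9,0.0,0.1,0.0,0],[1.9,0.0,0.1,0.0,0],[1.9,0.0,0.1,0.0,0],[1.9,0.0,0.1,0.0,0],[1.9,0.0,0.1,0.0,0],[1.9,0.0,0.1,0.0,0],[2.0,0.0,0.0,0.0,0],[1.9,0.0,0.1,0.0,0]]
(np.float64(-17.404354730807746), np.float64(-108.37708682966179)) [-0.04049217 -0.02180751 -0.99894185]
```

Request:
{"fn": "send_rows", "kwargs": {
  "steps": [
    [[1.9,0,0.1,0,0],[1.9,0,0.1,0,0],[1.9,0,0.1,0,0],[1.9,0,0.1,0,0],[1.9,0,0.1,0,0],[1.9,0,0.1,0,0],[0,0,0,0,0]]
  ]
}}

```text
clock: 11.53
position: [548.1, 111.2, 47.0]
ee_rot: [-0.228, 0.974, -0.004, -0.003]
contact_force: [-16.3, -7.2, 7.5]
gripper_width: 0.3
```

```bash
python3 - <<'E'
from h import *
x,y=ch(-192,-108)
plan((x,y,42,115.9,0,2)); st=arm.read_state()
print(unch(st["position"]), R.from_quat(st["ee_rot"]).as_matrix()[:,2])
E
```

```text
at [548.1 111.2  47. ] yaw_y 116.4 F [-16.3  -7.2   7.5] w 0.3 t 11.53
(np.float64(481.15949958431725), np.float64(78.48181650624173), 42, 115.9) 4
  [[1.9,0.0,0.1,0.0,0],[1.9,0.0,0.2,0.0,0],[1.8,0.0,0.1,0.0,0],[1.9,0.0,0.2,0.01,0]]
(np.float64(-117.45086682613287), np.float64(-107.78071801408835)) [-0.00455501 -0.00981923 -0.99994142]
```

Request:
{"fn": "send_rows", "kwargs": {
  "steps": [
    [[1.9,0,0.1,0,0],[1.9,0,0.1,0,0],[1.8,0,0.1,0,0],[1.5,0,0.1,0,0],[0,0,0,0,0],[0,0,0,0,0],[0,0,0,0,0],[0,0,0,0,0]]
  ]
}}

```text
clock: 12.2
position: [499.5, 87.5, 52.6]
ee_rot: [-0.233, 0.973, -0.002, 0.013]
contact_force: [-1.5, -0.7, -0.6]
gripper_width: 0.1
```

```bash
python3 - <<'E'
from h import *
st=arm.read_state()
print(unch(st["position"]),st["position"],st["contact_force"], R.from_quat(st["ee_rot"]).as_matrix()[:,2])
p,d=optics.get_image("wrist"); W=wcloud(d,st); U=(W[...,:2]-C0)@np.stack([CX,CY],1)
m=(W[...,2]>85)&(W[...,2]<97)&(U[...,0]<30)&(U[...,0]>-250)&(d>0)
for y0 in range(-200,20,20):
    k=m&(abs(U[...,1]-y0)<8); print((y0,k.sum(),np.percentile(U[k][:,0],[2,50]).round(1) if k.sum()>9 else ""),end=" ")
E
```

```text
(np.float64(-171.6017842171791), np.float64(-107.92347611990762)) [499.4754475   87.46063129  52.55444672] [-1.47074472 -0.7067557  -0.61406875] [ 0.02601928  0.00126321 -0.99966064]
(-200, np.int64(737), array([-160.8, -157.9])) (-180, np.int64(562), array([-161. , -159.6])) (-160, np.int64(22), array([-161.2, -160.5])) (-140, np.int64(108), array([-180.4, -157. ])) (-120, np.int64(170), array([-186.3, -184.1])) (-100, np.int64(865), array([-186.3, -176.6])) (-80, np.int64(26), array([-185. , -180.2])) (-60, np.int64(114), array([-159.8, -156.7])) (-40, np.int64(181), array([-161.6, -160.7])) (-20, np.int64(657), array([-161.6, -159.6])) (0, np.int64(201), array([-161.4, -158.7]))
```

Request:
{"fn": "send_rows", "kwargs": {
  "steps": [
    [[0.5,0,0,0,0],[0,0,-2,0,0],[0,0,-4,0,0],[0,0,-4,0,0],[0,0,-4,0,0.5],[0,-4,0,0.05,0.5],[0,-4,0,0.05,0.5],[0,0,0,0,0.5]]
  ]
}}

```text
clock: 12.92
position: [530.2, 13.5, 201.2]
ee_rot: [-0.186, 0.982, -0.004, 0.015]
contact_force: [0.6, 1.1, 0.1]
gripper_width: 42.8
```

```bash
cat >> h.py <<'E'
def gouges(name=None):
    p,d=optics.get_image("top"); P=cloud("top",d)
    if name: crop(p,95,35,520,295,1.85,name)
    hsv=cv2.cvtColor(p,cv2.COLOR_BGR2HSV); x,y,z=P[...,0],P[...,1],P[...,2]
    m=((x>300)&(x<545)&(y<30)&(y>-480)&(z>12)&(z<30)&(hsv[...,1]>70)).astype(np.uint8)
    n,l,s,c=cv2.connectedComponentsWithStats(m)
    for i in range(1,n):
        if s[i,4]>60:
            q=P[l==i][:,:2]; r=cv2.minAreaRect(q.astype(np.float32)); ax=np.linalg.svd(q-q.mean(0),full_matrices=False)[2][0]; ax*=np.sign(ax[0])
            print("gouge?",s[i,4],"c",q.mean(0).round(1),"rect",np.round(r[0],1),np.round(r[1],1),"heading",np.degrees(np.arctan2(ax[1],ax[0])).round(1))
E
python3 - <<'E'
from h import *
gouges("c4"); plan((439.5,-84,120,84,.5),(439.5,-84,4,84,.5))
E
```

```text
gouge? 192 c [ 446.8 -175.8] rect [ 448.8 -176.2] [20.6 95.1] heading -9.9
gouge? 192 c [435.4 -82.8] rect [437.6 -83. ] [20.6 93.7] heading -13.1
gouge? 197 c [ 413.7 -251.5] rect [ 415.5 -252.8] [20.3 95.5] heading -21.7
at [529.   14.9 200.5] yaw_y 111.5 F [-0.4  1.1  0.1] w 42.5 t 12.97
(439.5, -84, 120, 84) 4
  [[3.0,-1.5,1.9,0.12,0.5],[2.9,-1.8,2.0,0.12,0.5],[2.6,-2.1,1.9,0.12,0.5],[2.3,-2.4,2.0,0.12,0.5]]
(439.5, -84, 4, 84) 3
  [[0.1,0.0,3.9,0.0,0.5],[0.1,0.0,3.8,0.0,0.5],[0.2,-0.1,3.9,0.0,0.5]]
```

View pics/c4.png

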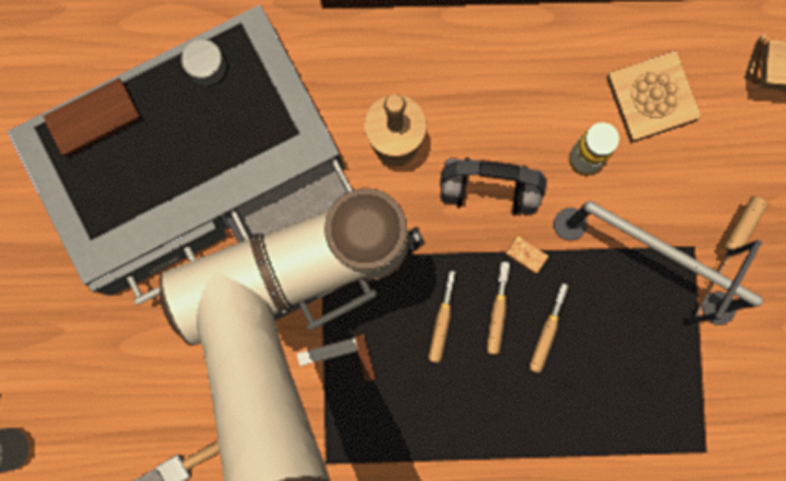

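Picture 8 shows the right drawer well open, the three gouges undisturbed, and all bystanders in place. Now gouge 0.

Request:
{"fn": "send_rows", "kwargs": {
  "steps": [
    [[3.0,-1.5,1.9,0.12,0.5],[2.9,-1.8,2.0,0.12,0.5],[2.6,-2.1,1.9,0.12,0.5],[2.3,-2.4,2.0,0.12,0.5],[0,0,3,0.1,0.5],[0,0,0,0,0.5]]
  ]
}}

```text
clock: 13.47
position: [438.0, -84.1, 86.1]
ee_rot: [0.115, 0.993, 0.003, 0.017]
contact_force: [-0.2, 0.4, 0.2]
gripper_width: 42.5
```

```bash
cat >> h.py <<'E'
def wg(cx,cy,r=70):
    st=arm.read_state(); p,d=optics.get_image("wrist"); W=wcloud(d,st); hsv=cv2.cvtColor(p,cv2.COLOR_BGR2HSV)
    m=((d>0)&(W[...,2]>11)&(W[...,2]<28)&(np.hypot(W[...,0]-cx,W[...,1]-cy)<r)&(hsv[...,1]>60)).astype(np.uint8)
    n,l,s,c=cv2.connectedComponentsWithStats(m)
    for i in range(1,n):
        if s[i,4]>250:
            q=W[l==i]; rr=cv2.minAreaRect(q[:,:2].astype(np.float32)); ax=np.linalg.svd(q[::3,:2]-q[::3,:2].mean(0),full_matrices=False)[2][0]; ax*=np.sign(ax[0])
            print("wrist:",s[i,4],np.round(rr[0],1),np.round(rr[1],1),"head",np.degrees(np.arctan2(ax[1],ax[0])).round(1),"ztop",np.percentile(q[:,2],90).round(1))
E
python3 - <<'E'
from h import *
wg(437,-83); plan((437.6,-83,40,77,.5),(437.6,-83,4,77,.5)); print(R.from_quat(arm.read_state()["ee_rot"]).as_matrix()[:,2])
E
```

```text
wrist: 3200 [438.6 -82.1] [19.9 98.6] head -13.0 ztop 20.5
at [439.5 -83.8  88.4] yaw_y 77.1 F [-0.2 -0.5  0.2] w 42.6 t 13.52
(437.6, -83, 40, 77) 2
  [[0.2,0.0,2.4,0.0,0.5],[0.2,0.0,2.4,0.0,0.5]]
(437.6, -83, 4, 77) 1
  [[0.1,0.0,3.6,0.0,0.5]]
[ 0.03747712  0.00130315 -0.99929664]
```

Request:
{"fn": "send_rows", "kwargs": {
  "steps": [
    [[0.2,0,2.8,0,0.5],[0.2,0,2.8,0,0.5],[0.1,0,2.4,0,0.5],[0,0,0,0,0.5]]
  ]
}}

```text
clock: 13.85
position: [447.5, -79.0, 12.7]
ee_rot: [0.102, 0.994, 0.004, 0.027]
contact_force: [0.2, 0.4, 0.3]
gripper_width: 43.0
```

```bash
python3 - <<'E'
from h import *
plan((437.6,-82.5,4,77,.5))
E
```

```text
at [447.5 -79.   12.7] yaw_y 78.3 F [0.2 0.4 0.3] w 43.0 t 13.85
(437.6, -82.5, 4, 77) 1
  [[0.9,-0.6,0.8,0.02,0.5]]
```

Request:
{"fn": "send_rows", "kwargs": {
  "steps": [
    [[0.9,-0.5,0.8,0.02,0.5],[0,0,0,0,0],[0,0,0,0,0],[0,0,0,0,0],[0,0,0,0,0],[0,0,0,0,0],[0,0,-3,0,0],[0,0,-3,0,0],[0,0,-4,0,0],[0,0,-4,0,0]]
  ]
}}

```text
clock: 14.68
position: [434.9, -78.8, 151.1]
ee_rot: [0.103, 0.994, 0.003, 0.026]
contact_force: [1.2, 0.8, -1.0]
gripper_width: 18.2
```

```bash
python3 - <<'E'
from h import *
x,y=ch(-92,-149)
plan((x,y,180,115.9,0),(x,y,110,115.9,0)); print(R.from_quat(arm.read_state()["ee_rot"]).as_matrix()[:,2])
E
```

```text
at [434.9 -78.8 151.1] yaw_y 78.1 F [ 1.2  0.8 -1. ] w 18.2 t 14.68
(np.float64(589.0241508029111), np.float64(85.28012640584956), 180, 115.9) 6
  [[-2.0,3.2,-0.3,-0.11,0],[-2.3,3.0,-0.4,-0.11,0],[-2.6,2.7,-0.3,-0.11,0],[-2.9,2.4,-0.4,-0.11,0],[-3.2,2.1,-0.3,-0.11,0],[-3.3,1.7,-0.4,-0.11,0]]
(np.float64(589.0241508029111), np.float64(85.28012640584956), 110, 115.9) 2
  [[0.2,0.1,3.5,0.0,0],[0.1,0.0,3.5,0.0,0]]
[ 0.05153294  0.00142341 -0.99867028]
```

Request:
{"fn": "send_rows", "kwargs": {
  "steps": [
    [[-2.0,3.2,-0.3,-0.11,0],[-2.3,3.0,-0.3,-0.11,0],[-2.6,2.7,-0.3,-0.11,0],[-2.9,2.4,-0.3,-0.11,0],[-3.2,2.1,-0.3,-0.11,0],[-3.0,1.6,-0.3,-0.1,0],[0,0,0,0,0],[0,0,3,0,0],[0,0,0,0,0]]
  ]
}}

```text
clock: 15.43
position: [597.5, 94.8, 172.0]
ee_rot: [-0.236, 0.971, -0.004, 0.044]
contact_force: [-2.7, -0.1, -2.7]
gripper_width: 17.8
```

```bash
python3 - <<'E'
from h import *
x,y=ch(-92,-149)
plan((x,y,34,115.9,0,3)); s=arm.read_state(); print(R.from_quat(s["ee_rot"]).as_matrix()[:,2],unch(s["position"]))
E
```

```text
at [597.5  94.8 172. ] yaw_y 117.2 F [-2.7 -0.1 -2.7] w 17.8 t 15.43
(np.float64(589.0241508029111), np.float64(85.28012640584956), 34, 115.9) 5
  [[0.5,0.0,2.7,0.0,0],[0.5,0.0,2.7,0.01,0],[0.4,0.0,2.8,0.0,0],[0.5,0.0,2.7,0.01,0],[0.4,-0.1,2.8,0.0,0]]
[ 0.08741083  0.01284824 -0.99608949] (np.float64(-80.1739389752361), np.float64(-144.12086473530212))
```

Request:
{"fn": "send_rows", "kwargs": {
  "steps": [
    [[0.6,-0.4,2.7,0,0],[0.5,0,2.7,0.01,0],[0.4,0,2.7,0,0],[0.4,0,2.7,0,0],[0.2,0,1.5,0,0],[0,0,0,0,0]]
  ]
}}

```text
clock: 15.93
position: [593.1, 81.1, 52.4]
ee_rot: [-0.23, 0.972, -0.004, 0.048]
contact_force: [-1.2, -0.8, -1.1]
gripper_width: 17.7
```

```bash
python3 - <<'E'
from h import *
x,y=ch(-92,-149)
plan((x,y,30,115.9,0,3)); s=arm.read_state(); print(R.from_quat(s["ee_rot"]).as_matrix()[:,2],unch(s["position"]))
E
```

```text
at [593.1  81.1  52.4] yaw_y 116.5 F [-1.2 -0.8 -1.1] w 17.7 t 15.93
(np.float64(589.0241508029111), np.float64(85.28012640584956), 30, 115.9) 1
  [[0.4,0.6,2.2,0.01,0]]
[ 0.09573063  0.01357423 -0.99531472] (np.float64(-90.11122990204701), np.float64(-154.52941468760426))
```

Request:
{"fn": "send_rows", "kwargs": {
  "steps": [
    [[0.3,0.4,1.2,0,0],[0.1,0,1.0,0,0],[0,0,0,0,0],[0,0,0,0,0.4],[0,0,0,0,0.4],[0,0,0,0,0.4],[0,0,-3,0,0.4],[0,0,-4,0,0.4],[0,0,-4,0,0.5],[0,0,-3,0,0.5]]
  ]
}}

```text
clock: 16.77
position: [576.3, 79.2, 177.0]
ee_rot: [-0.229, 0.972, -0.006, 0.046]
contact_force: [0.7, 0.2, -0.7]
gripper_width: 42.7
```

```bash
python3 - <<'E'
from h import *
gouges(); s=arm.read_state(); print(R.from_quat(s["ee_rot"]).as_matrix()[:,2],s["joints"])
plan((448.8,-176,90,80,.5)); 
p,d=optics.get_image("wrist"); crop(p,0,0,640,400,1.2,"w2")
E
```

```text
gouge? 197 c [ 446.9 -175.7] rect [ 449.1 -176.6] [20.2 95.4] heading -9.7
gouge? 202 c [ 414.  -251.3] rect [ 415.6 -252.6] [20.8 95.5] heading -21.7
[ 0.10483398  0.01310703 -0.99440336] [ 0.43044039  0.3052826  -0.25676396  0.04038805 -0.90818253 -1.56037643]
at [579.6  80.  184. ] yaw_y 116.5 F [ 1.6 -0.1  5.5] w 42.6 t 16.82
(448.8, -176, 90, 80) 8
  [[3.0,-2.1,1.0,0.08,0.5],[2.8,-2.3,0.9,0.08,0.5],[2.6,-2.5,1.0,0.08,0.5],[2.4,-2.8,0.9,0.08,0.5],[2.2,-2.9,1.0,0.08,0.5],[2.0,-3.1,0.9,0.08,0.5],[1.7,-3.3,1.0,0.08,0.5],[1.4,-3.4,0.9,0.08,0.5]]
```

View pics/w2.png

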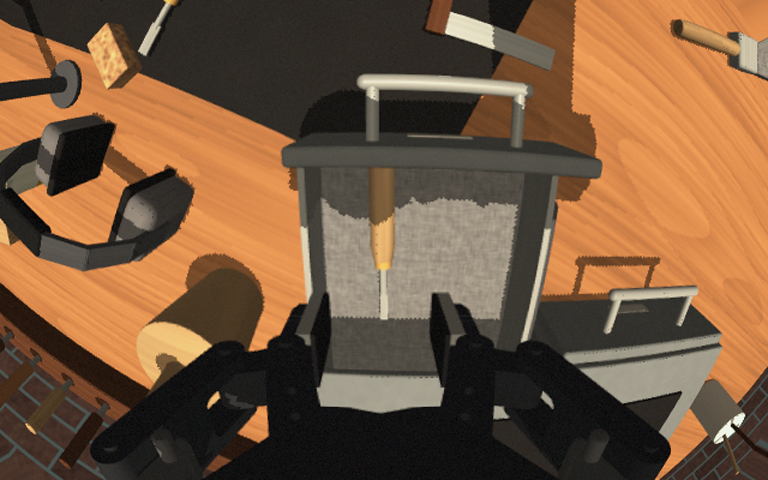

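Picture 9 shows gouge 0 lying in the right drawer (382,230), blade inward. Next is gouge 1.

Request:
{"fn": "send_rows", "kwargs": {
  "steps": [
    [[3.0,-2.1,1.0,0.08,0.5],[2.8,-2.3,0.9,0.08,0.5],[2.6,-2.5,1.0,0.08,0.5],[2.4,-2.8,0.9,0.08,0.5],[2.2,-2.9,1.0,0.08,0.5],[2.0,-3.1,0.9,0.08,0.5],[1.7,-3.2,0.9,0.08,0.5],[0.9,-2.5,0.5,0.05,0.5],[0,0,0,0,0.5]]
  ]
}}

```text
clock: 17.62
position: [452.0, -170.7, 94.8]
ee_rot: [0.085, 0.994, 0.016, 0.062]
contact_force: [-0.6, 0.8, -0.9]
gripper_width: 42.7
```

Request:
{"fn": "send_rows", "kwargs": {
  "steps": [
    [[0,0,0,0,0.5],[0,0,0,0,0.5],[0,0,0,0,0.5],[0,0,0,0,0.5]]
  ]
}}

```text
clock: 17.95
position: [453.1, -171.2, 96.0]
ee_rot: [0.085, 0.994, 0.016, 0.063]
contact_force: [0.3, -0.2, 0.1]
gripper_width: 42.8
```

```bash
python3 - <<'E'
from h import *
wg(448,-176); plan((449,-176,40,80,.5),(449,-176,4,80,.5)); print(R.from_quat(arm.read_state()["ee_rot"]).as_matrix()[:,2])
E
```

```text
wrist: 3051 [ 449.6 -174.9] [20.7 98.6] head -10.3 ztop 20.5
at [ 453.3 -171.1   96.1] yaw_y 80.4 F [-0.1 -0.   0.3] w 42.5 t 18.0
(449, -176, 40, 80) 2
  [[0.5,-0.4,2.7,0.0,0.5],[0.5,-0.4,2.8,0.01,0.5]]
(449, -176, 4, 80) 1
  [[0.5,-0.2,3.6,0.0,0.5]]
[ 0.12922706  0.02101008 -0.99139243]
```

Request:
{"fn": "send_rows", "kwargs": {
  "steps": [
    [[0.5,-0.3,2.7,0,0.5],[0.5,-0.3,2.7,0,0.5],[0.5,-0.2,2.7,0,0.5],[0,0,0,0,0.5]]
  ]
}}

```text
clock: 18.33
position: [454.8, -172.2, 15.4]
ee_rot: [0.081, 0.994, 0.016, 0.07]
contact_force: [-0.1, -0.4, -1.1]
gripper_width: 42.5
```

```bash
python3 - <<'E'
from h import *
plan((449,-175.5,4,80,.5)); print(R.from_quat(arm.read_state()["ee_rot"]).as_matrix()[:,2])
E
```

```text
at [ 454.8 -172.2   15.4] yaw_y 80.9 F [-0.1 -0.4 -1.1] w 42.5 t 18.33
(449, -175.5, 4, 80) 1
  [[0.7,-0.5,1.0,0.02,0.5]]
[ 0.14273857  0.02036346 -0.98955092]
```

Request:
{"fn": "send_rows", "kwargs": {
  "steps": [
    [[0.7,-0.5,1.0,0,0.5],[0,0,0,0,0],[0,0,0,0,0],[0,0,0,0,0],[0,0,0,0,0],[0,0,0,0,0],[0.4,0,-3,0,0],[0.4,0,-3,0,0],[0.5,0,-4,0,0],[0.5,0,-4,0,0]]
  ]
}}

```text
clock: 19.17
position: [412.6, -172.9, 143.0]
ee_rot: [0.077, 0.995, 0.016, 0.065]
contact_force: [0.8, 0.4, -0.7]
gripper_width: 18.0
```

```bash
python3 - <<'E'
from h import *
x,y=ch(-90,-109)
plan((x,y,160,115.9,0),(x,y,60,115.9,0)); print(R.from_quat(arm.read_state()["ee_rot"]).as_matrix()[:,2])
E
```

```text
at [ 412.6 -172.9  143. ] yaw_y 81.3 F [ 0.8  0.4 -0.7] w 18.0 t 19.17
(np.float64(573.3511948261133), np.float64(122.13604114079213), 160, 115.9) 9
  [[-1.3,3.5,0.1,-0.07,0],[-1.5,3.4,0.1,-0.07,0],[-1.7,3.3,0.1,-0.07,0],[-2.0,3.2,0.1,-0.07,0],[-2.2,3.0,0.1,-0.06,0],[-2.4,2.9,0.1,-0.07,0],[-2.5,2.7,0.2,-0.06,0],[-2.7,2.6,0.1,-0.07,0],[-2.9,2.4,0.2,-0.06,0]]
(np.float64(573.3511948261133), np.float64(122.13604114079213), 60, 115.9) 3
  [[0.4,0.1,3.3,0.0,0],[0.4,0.1,3.3,0.0,0],[0.4,0.2,3.3,-0.01,0]]
[ 0.13178907  0.02108491 -0.99105351]
```

Request:
{"fn": "send_rows", "kwargs": {
  "steps": [
    [[-1.3,3.5,0,-0.07,0],[-1.5,3.4,0,-0.07,0],[-1.7,3.3,0,-0.07,0],[-2.0,3.2,0,-0.07,0],[-2.2,3.0,0,-0.06,0],[-2.4,2.9,0,-0.07,0],[-2.5,2.7,0,-0.06,0],[-2.7,2.5,0,-0.07,0],[-2.2,1.8,0,-0.05,0],[0,0,0,0,0]]
  ]
}}

```text
clock: 20.0
position: [573.1, 125.9, 195.3]
ee_rot: [-0.226, 0.97, -0.007, 0.086]
contact_force: [0.7, 0.1, -1.2]
gripper_width: 18.4
```

```bash
python3 - <<'E'
from h import *
x,y=ch(-92,-109)
plan((x,y,32,115.9,0,3)); s=arm.read_state(); print(R.from_quat(s["ee_rot"]).as_matrix()[:,2],unch(s["position"]))
E
```

```text
at [573.1 125.9 195.3] yaw_y 116.0 F [ 0.7  0.1 -1.2] w 18.4 t 20.0
(np.float64(571.552079268203), np.float64(121.26243756405675), 32, 115.9) 6
  [[0.5,0.1,2.7,0.0,0],[0.5,0.1,2.7,0.0,0],[0.5,0.1,2.7,0.0,0],[0.5,0.1,2.6,0.0,0],[0.5,0.0,2.7,0.0,0],[0.5,0.1,2.6,0.0,0]]
[ 0.16938707  0.02592264 -0.98520863] (np.float64(-88.55129080719954), np.float64(-105.54750607579943))
```

Request:
{"fn": "send_rows", "kwargs": {
  "steps": [
    [[0.5,0.1,2.7,0,0],[0.5,0.1,2.7,0,0],[0.5,0.1,2.7,0,0],[0.5,0.1,2.6,0,0],[0.4,0.1,2.4,0,0],[0,0,0,0,0]]
  ]
}}

```text
clock: 20.5
position: [576.4, 127.6, 65.8]
ee_rot: [-0.227, 0.969, -0.004, 0.094]
contact_force: [-1.2, -2.0, -3.0]
gripper_width: 18.2
```

```bash
python3 - <<'E'
from h import *
x,y=ch(-92,-109)
plan((x,y,31,115.9,0,3)); s=arm.read_state(); print(R.from_quat(s["ee_rot"]).as_matrix()[:,2],unch(s["position"]))
E
```

```text
at [576.4 127.6  65.8] yaw_y 116.1 F [-1.2 -2.  -3. ] w 18.2 t 20.5
(np.float64(571.552079268203), np.float64(121.26243756405675), 31, 115.9) 2
  [[0.7,-0.1,1.7,0.0,0],[0.6,-0.1,1.6,0.0,0]]
[ 0.18427698  0.03405491 -0.9822842 ] (np.float64(-84.91863338388765), np.float64(-105.41372205802365))
```

Request:
{"fn": "send_rows", "kwargs": {
  "steps": [
    [[0.4,0,1.4,0,0],[0.3,-0.2,1.2,0,0],[0,0,0,0,0],[0,0,0,0,0.4],[0,0,0,0,0.4],[0,0,0,0,0.4],[-0.5,0,-3,0,0.4],[-0.6,0,-3,0,0.3],[-0.6,0,-3,0,0],[-0.6,0,-3,0,0]]
  ]
}}

```text
clock: 21.33
position: [571.0, 127.4, 168.0]
ee_rot: [-0.226, 0.97, -0.006, 0.09]
contact_force: [1.1, 0.3, -0.3]
gripper_width: 2.3
```

```bash
python3 - <<'E'
from h import *
s=arm.read_state(); print(R.from_quat(s["ee_rot"]).as_matrix()[:,2],unch(s["position"]),s["joints"],s["contact_force"])
gouges()
x,y=ch(-80,109); 
plan((x,y,165,115.9,0))
E
```

```text
[ 0.17678663  0.0291795  -0.98381657] (np.float64(-89.75157525203937), np.float64(-103.21865935718955)) [ 0.52900901  0.28917533 -0.35406441  0.09295539 -0.76122948 -1.7038685 ] [ 1.07062923  0.26875845 -0.27425026]
gouge? 201 c [ 414.8 -251.8] rect [ 415.5 -252.8] [20.8 95.6] heading -21.0
at [575.4 129.4 176.3] yaw_y 116.1 F [1.  0.5 5.8] w 0.3 t 21.38
(np.float64(487.1239827515061), np.float64(322.6076548366985), 165, 115.9) 6
  [[-0.1,3.5,0.0,0.0,0],[-0.1,3.6,0.0,0.0,0],[-0.1,3.5,0.0,0.0,0],[-0.1,3.6,0.0,0.0,0],[-0.1,3.5,0.0,0.0,0],[-0.1,3.6,0.1,0.0,0]]
```

```bash
python3 - <<'E'
from h import *
x,y=ch(-40,-109); a,b=ch(0,-109)
plan((x,y,78,115.9,0),(a,b,78,115.9,0,1))
E
```

```text
at [575.4 129.4 176.3] yaw_y 116.1 F [1.  0.5 5.8] w 0.3 t 21.38
(np.float64(618.3290837738723), np.float64(143.97613055917725), 78, 115.9) 3
  [[-0.9,0.0,3.5,0.0,0],[-0.8,0.0,3.5,0.0,0],[-0.9,-0.1,3.5,0.0,0]]
(np.float64(654.3113949320796), np.float64(161.44820209388536), 78, 115.9) 4
  [[-1.0,0.0,0.2,0.0,0],[-1.0,0.0,0.2,0.0,0],[-1.0,0.0,0.2,0.0,0],[-0.9,0.0,0.2,0.0,0]]
```

Request:
{"fn": "send_rows", "kwargs": {
  "steps": [
    [[-0.9,0,3.4,0,0],[-0.8,0,3.4,0,0],[-0.8,0,3.3,0,0],[0,0,0,0,0],[-1.0,0,0.2,0,0],[-1.0,0,0.2,0,0],[-1.0,0,0.2,0,0],[-0.8,0,0.1,0,0]]
  ]
}}

```text
clock: 22.05
position: [660.9, 166.8, 101.0]
ee_rot: [-0.227, 0.967, -0.001, 0.113]
contact_force: [1.8, 0.4, -0.7]
gripper_width: -0.0
```

```bash
cat >> h.py <<'E'
def where():
    s=arm.read_state(); print("tilt",R.from_quat(s["ee_rot"]).as_matrix()[:,2].round(3),"chest",np.round(unch(s["position"]),1),"z",s["position"][2].round(1),"F",s["contact_force"].round(1),"t",s["clock"])
E
python3 -c "
from h import *
where()"
```

```text
tilt [ 0.219  0.05  -0.974] chest [   8.2 -107.1] z 101.0 F [ 1.8  0.4 -0.7] t 22.05
```

Request:
{"fn": "send_rows", "kwargs": {
  "steps": [
    [[2.0,0,0,0,0],[2.0,0,0,0,0],[1.0,0,0,0,0],[0,0,0,0,0]]
  ]
}}

```text
clock: 22.38
position: [620.3, 146.7, 96.4]
ee_rot: [-0.228, 0.966, 0.0, 0.119]
contact_force: [0.2, -0.5, -0.0]
gripper_width: -0.0
```

```bash
python3 -c "
from h import *
where()"
```

```text
tilt [ 0.23   0.055 -0.972] chest [ -37.  -107.4] z 96.4 F [ 0.2 -0.5 -0. ] t 22.3833
```

Request:
{"fn": "send_rows", "kwargs": {
  "steps": [
    [[0.3,0,1.3,0,0],[0.3,0,1.0,0,0],[0,0,0,0,0]]
  ]
}}

```text
clock: 22.63
position: [623.1, 146.9, 78.3]
ee_rot: [-0.228, 0.966, 0.001, 0.124]
contact_force: [0.4, -0.3, -0.6]
gripper_width: -0.2
```

```bash
python3 -c "
from h import *
where()"
```

```text
tilt [ 0.239  0.059 -0.969] chest [ -34.4 -108.4] z 78.3 F [ 0.4 -0.3 -0.6] t 22.6333
```

Request:
{"fn": "send_rows", "kwargs": {
  "steps": [
    [[-1.5,0,0.4,0,0],[-1.5,0,0.4,0,0],[-1,0,0.3,0,0],[-0.8,0,0.2,0,0],[-0.8,0,0.2,0,0],[-0.8,0,0.2,0,0],[0,0,0,0,0]]
  ]
}}

```text
clock: 23.22
position: [659.9, 162.1, 75.2]
ee_rot: [-0.224, 0.97, -0.007, 0.091]
contact_force: [0.6, 0.3, 0.9]
gripper_width: -0.1
```

```bash
python3 -c "
from h import *
where()"
```

```text
tilt [ 0.18   0.026 -0.983] chest [   5.3 -110.9] z 75.2 F [0.6 0.3 0.9] t 23.2167
```

Request:
{"fn": "send_rows", "kwargs": {
  "steps": [
    [[-0.8,0,0.1,0,0],[-0.8,0,0.1,0,0],[-0.8,0,0.1,0,0],[-0.8,0,0.1,0,0],[-0.8,0,0.1,0,0],[-0.8,0,0,0,0],[0,0,0,0,0]]
  ]
}}

```text
clock: 23.8
position: [659.1, 159.9, 73.2]
ee_rot: [-0.217, 0.975, -0.02, 0.033]
contact_force: [0.6, -0.0, -0.4]
gripper_width: 0.4
```

```bash
python3 -c "
from h import *
where()"
```

```text
tilt [ 0.073 -0.025 -0.997] chest [   3.6 -112.5] z 73.2 F [ 0.6 -0.  -0.4] t 23.8
```

Request:
{"fn": "send_rows", "kwargs": {
  "steps": [
    [[-0.8,0,0,0,0],[-0.8,0,0,0,0],[-0.8,0,0,0,0],[-0.8,0,0,0,0],[-0.8,0,0,0,0],[-0.8,0,0,0,0],[0,0,0,0,0]]
  ]
}}

```text
clock: 24.38
position: [656.4, 158.9, 75.4]
ee_rot: [-0.212, 0.976, -0.032, -0.029]
contact_force: [1.8, 0.3, -0.3]
gripper_width: 0.0
```

Request:
{"fn": "send_rows", "kwargs": {
  "steps": [
    [[3,0,0,0,0],[0,0,-4,0,0.5],[0,0,-4,0,0.5],[0,0,0,0,0.5]]
  ]
}}

```text
clock: 24.72
position: [619.9, 145.9, 150.0]
ee_rot: [-0.213, 0.976, -0.036, -0.043]
contact_force: [1.4, 0.8, 1.5]
gripper_width: 35.7
```

```bash
python3 - <<'E'
from h import *
where(); gouges("c5")
plan((415,-252.5,90,69,.5))
E
```

```text
tilt [-0.068 -0.089 -0.994] chest [ -37.7 -108. ] z 150.0 F [1.4 0.8 1.5] t 24.7167
gouge? 192 c [ 414.  -251.8] rect [ 415.8 -252.7] [20.7 95.4] heading -21.3
at [619.2 146.  147.6] yaw_y 114.7 F [-0.4  0.6 -0.4] w 42.1 t 24.77
(415, -252.5, 90, 69) 12
  [[2.9,-2.3,0.9,0.07,0.5],[2.7,-2.5,0.9,0.07,0.5],[2.5,-2.6,0.9,0.07,0.5],[2.3,-2.8,0.9,0.07,0.5],[2.1,-3.0,0.9,0.06,0.5],[1.9,-3.1,0.9,0.07,0.5],[1.7,-3.2,0.9,0.06,0.5],[1.5,-3.3,0.9,0.07,0.5],[1.3,-3.4,0.9,0.06,0.5],[1.1,-3.5,0.9,0.07,0.5]]
  [[0.8,-3.6,0.9,0.06,0.5],[0.6,-3.6,0.8,0.07,0.5]]
```

View pics/c5.png

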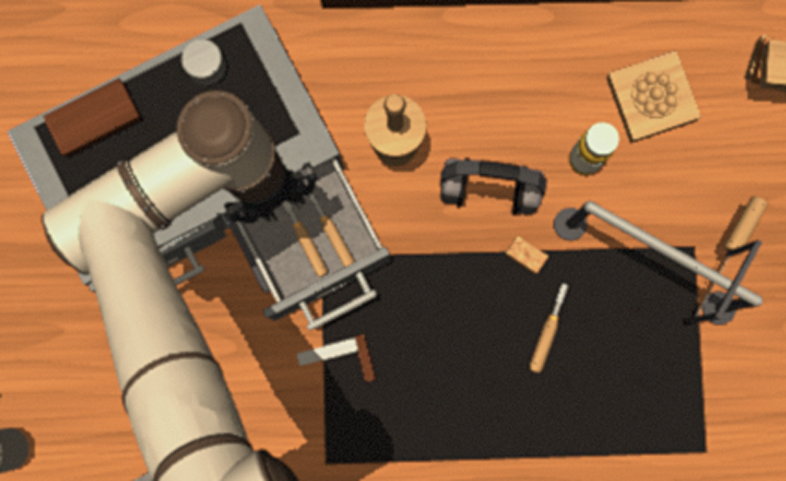

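Picture 10 shows two gouges in the right drawer at (310,250) and (338,240), and the last at (548,330).

Request:
{"fn": "send_rows", "kwargs": {
  "steps": [
    [[2.9,-2.3,0.9,0.07,0.5],[2.7,-2.5,0.9,0.07,0.5],[2.5,-2.6,0.9,0.07,0.5],[2.3,-2.8,0.9,0.07,0.5],[2.1,-3.0,0.9,0.07,0.5],[1.9,-3.1,0.9,0.07,0.5],[1.7,-3.2,0.9,0.07,0.5],[1.5,-3.3,0.9,0.07,0.5],[1.3,-3.4,0.6,0.07,0.5],[1.0,-3.3,0.4,0.07,0.5]]
  ]
}}

```text
clock: 25.6
position: [459.4, -181.0, 105.1]
ee_rot: [0.144, 0.989, -0.04, -0.009]
contact_force: [0.2, -0.1, 0.8]
gripper_width: 42.9
```

Request:
{"fn": "send_rows", "kwargs": {
  "steps": [
    [[0.6,-2.4,0.2,0.06,0.5],[0,0,0,0,0.5]]
  ]
}}

```text
clock: 25.77
position: [444.8, -206.9, 105.4]
ee_rot: [0.179, 0.983, -0.04, -0.007]
contact_force: [-0.7, -0.3, 0.0]
gripper_width: 42.7
```

```bash
python3 - <<'E'
from h import *
where(); wg(415,-252)
plan((415.5,-252.5,60,69,.5),(415.5,-252.5,4,69,.5))
E
```

```text
tilt [-0.027 -0.077 -0.997] chest [-349.4 -348.8] z 105.4 F [-0.7 -0.3  0. ] t 25.7667
wrist: 2653 [ 414.3 -250.8] [21.3 94.2] head -21.6 ztop 20.6
at [ 446.2 -206.1  105.6] yaw_y 69.5 F [ 0.5 -0.2 -0.1] w 42.9 t 25.82
(415.5, -252.5, 60, 69) 2
  [[0.6,-2.5,2.5,0.0,0.5],[0.7,-2.5,2.5,0.01,0.5]]
(415.5, -252.5, 4, 69) 2
  [[0.0,0.2,2.8,0.0,0.5],[0.0,0.2,2.8,0.0,0.5]]
```

Request:
{"fn": "send_rows", "kwargs": {
  "steps": [
    [[0.7,-2.5,2.4,0,0.5],[0.7,-2.5,2.4,0,0.5],[0,0,0,0,0.5],[0,0.1,2.4,0,0.5],[0,0.1,1.4,0,0.5],[0,0,0,0,0.5]]
  ]
}}

```text
clock: 26.32
position: [428.9, -254.1, 25.6]
ee_rot: [0.173, 0.984, -0.04, 0.007]
contact_force: [0.6, -0.1, 0.6]
gripper_width: 42.7
```

```bash
python3 - <<'E'
from h import *
where()
plan((415,-251.8,4,69,.5))
E
```

```text
tilt [ 0.    -0.081 -0.997] chest [-384.3 -384.4] z 25.6 F [ 0.6 -0.1  0.6] t 26.3167
at [ 428.9 -254.1   25.6] yaw_y 70.0 F [ 0.6 -0.1  0.6] w 42.7 t 26.32
(415, -251.8, 4, 69) 1
  [[1.4,-0.1,2.1,0.02,0.5]]
```

Request:
{"fn": "send_rows", "kwargs": {
  "steps": [
    [[1.4,-0.2,0.3,0,0.5],[0,0,1.6,0,0.5],[0,0,0,0,0],[0,0,0,0,0],[0,0,0,0,0],[0,0,0,0,0],[0,0,0,0,0],[0,0,-4,0,0],[0,0,-4,0,0],[0,0,-4,0,0]]
  ]
}}

```text
clock: 27.15
position: [419.9, -239.1, 124.9]
ee_rot: [0.168, 0.985, -0.04, 0.002]
contact_force: [1.9, -0.2, -0.8]
gripper_width: 18.0
```

```bash
python3 - <<'E'
from h import *
where()
x,y=ch(-92,-65)
plan((x,y,150,115.9,0))
E
```

```text
tilt [-0.01  -0.079 -0.997] chest [-385.8 -366.9] z 124.9 F [ 1.9 -0.2 -0.8] t 27.15
at [ 419.9 -239.1  124.9] yaw_y 70.6 F [ 1.9 -0.2 -0.8] w 18.0 t 27.15
(np.float64(552.3328005800241), np.float64(160.8429798380847), 150, 115.9) 11
  [[0.1,3.8,-0.5,-0.07,0],[-0.2,3.8,-0.5,-0.07,0],[-0.5,3.8,-0.5,-0.07,0],[-0.7,3.7,-0.5,-0.07,0],[-1.0,3.7,-0.5,-0.07,0],[-1.2,3.6,-0.5,-0.07,0],[-1.5,3.5,-0.6,-0.07,0],[-1.7,3.4,-0.5,-0.08,0],[-2.0,3.2,-0.6,-0.07,0],[-2.2,3.1,-0.5,-0.08,0]]
  [[-2.5,2.8,-0.6,-0.07,0]]
```

Request:
{"fn": "send_rows", "kwargs": {
  "steps": [
    [[0,3.8,-0.8,-0.07,0],[-0.2,3.8,-0.8,-0.07,0],[-0.5,3.8,-0.8,-0.07,0],[-0.7,3.7,-0.8,-0.07,0],[-1.0,3.7,-0.6,-0.07,0],[-1.2,3.6,-0.5,-0.07,0],[-1.5,3.5,-0.5,-0.07,0],[-1.7,3.4,-0.5,-0.08,0],[-2.0,3.2,-0.5,-0.07,0],[-2.2,3.1,-0.5,-0.08,0]]
  ]
}}

```text
clock: 27.98
position: [545.2, 138.9, 180.2]
ee_rot: [-0.2, 0.979, -0.038, 0.004]
contact_force: [0.6, 0.5, -0.7]
gripper_width: 17.6
```

Request:
{"fn": "send_rows", "kwargs": {
  "steps": [
    [[-0.9,1.0,0,-0.04,0],[0,0,0,0,0]]
  ]
}}

```text
clock: 28.15
position: [552.3, 160.0, 180.7]
ee_rot: [-0.226, 0.973, -0.037, 0.006]
contact_force: [0.1, -0.9, -1.2]
gripper_width: 17.6
```

```bash
python3 - <<'E'
from h import *
where()
x,y=ch(-92,-65)
plan((x,y,60,115.9,0),(x,y,32,115.9,0))
E
```

```text
tilt [ 0.028 -0.069 -0.997] chest [-92.4 -65.8] z 180.7 F [ 0.1 -0.9 -1.2] t 28.15
at [552.3 160.  180.7] yaw_y 116.1 F [ 0.1 -0.9 -1.2] w 17.6 t 28.15
(np.float64(552.3328005800241), np.float64(160.8429798380847), 60, 115.9) 4
  [[0.0,0.2,3.0,0.0,0],[0.0,0.3,3.0,0.0,0],[-0.1,0.2,3.0,0.0,0],[0.0,0.3,3.0,0.0,0]]
(np.float64(552.3328005800241), np.float64(160.8429798380847), 32, 115.9) 1
  [[0.0,0.2,2.8,0.0,0]]
```

Request:
{"fn": "send_rows", "kwargs": {
  "steps": [
    [[0,0.2,3.0,0,0],[0,0.2,3.0,0,0],[0,0.2,3.0,0,0],[0,0.2,2.8,0,0],[0,0,0,0,0]]
  ]
}}

```text
clock: 28.57
position: [554.1, 160.6, 63.4]
ee_rot: [-0.225, 0.974, -0.035, 0.011]
contact_force: [-0.9, -1.3, -2.2]
gripper_width: 17.6
```

```bash
python3 - <<'E'
from h import *
where()
E
```

```text
tilt [ 0.037 -0.063 -0.997] chest [-90.5 -66. ] z 63.4 F [-0.9 -1.3 -2.2] t 28.5667
```

Request:
{"fn": "send_rows", "kwargs": {
  "steps": [
    [[0.1,0.1,1.6,0,0],[0.1,0.1,1.4,0,0],[0,0,0,0,0],[0,0,0,0,0.4],[0,0,0,0,0.4],[0,0,0,0,0.4],[0,0,-4,0,0.4],[0,0,-4,0,0.3],[0,0,-4,0,0],[0,0,0,0,0]]
  ]
}}

```text
clock: 29.4
position: [550.9, 164.8, 167.5]
ee_rot: [-0.222, 0.974, -0.035, 0.015]
contact_force: [0.7, 0.8, 0.1]
gripper_width: 2.3
```

```bash
python3 - <<'E'
from h import *
where(); x,y=ch(-238,-109)
plan((x,y,150,115.9,0),(x,y,46,115.9,0)); gouges()
p,d=optics.get_image("wrist"); crop(p,0,0,640,400,1.2,"w3")
E
```

```text
tilt [ 0.044 -0.061 -0.997] chest [-91.6 -60.8] z 167.5 F [0.7 0.8 0.1] t 29.4
at [550.9 164.8 167.5] yaw_y 115.7 F [0.7 0.8 0.1] w 2.3 t 29.4
(np.float64(440.21664354074665), np.float64(57.48937646237222), 150, 115.9) 4
  [[3.7,-1.2,0.5,0.0,0],[3.7,-1.2,0.5,0.0,0],[3.6,-1.2,0.5,0.0,0],[3.7,-1.1,0.4,0.0,0]]
(np.float64(440.21664354074665), np.float64(57.48937646237222), 46, 115.9) 3
  [[0.0,0.2,3.5,0.0,0],[0.0,0.3,3.4,0.0,0],[0.1,0.2,3.5,0.0,0]]
```

View pics/w3.png

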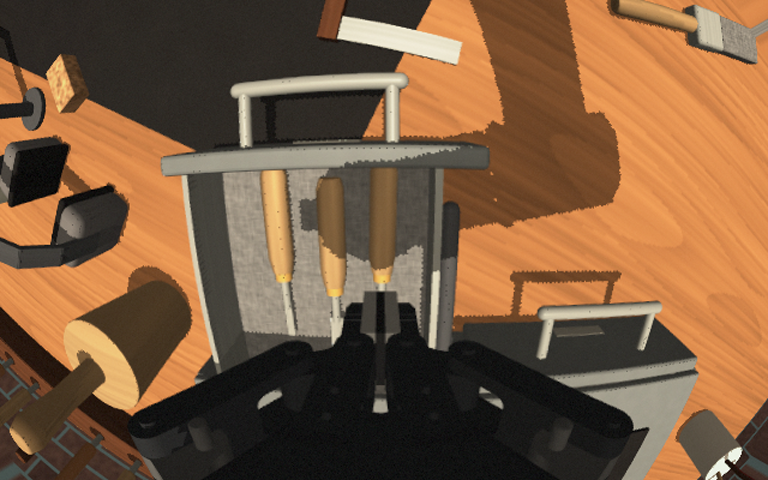

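Picture 11 shows all three gouges lying side by side in the right drawer. Pushing it home now.

Request:
{"fn": "send_rows", "kwargs": {
  "steps": [
    [[3.7,-1.2,0.4,0,0],[3.7,-1.2,0.4,0,0],[3.6,-1.2,0.4,0,0],[3.7,-1.1,0.3,0,0],[0,0,0,0,0],[0,0.2,3.3,0,0],[0,0.2,3.0,0,0],[0,0.1,2.4,0,0],[0,0,0,0,0]]
  ]
}}

```text
clock: 30.25
position: [426.5, 47.9, 55.9]
ee_rot: [-0.22, 0.975, -0.035, 0.008]
contact_force: [-1.0, -0.3, -0.6]
gripper_width: -0.1
```

```bash
python3 - <<'E'
from h import *
where(); x,y=ch(-237,-109); a,b=ch(-75,-109)
plan((x,y,46,115.9,0),(a,b,46,115.9,0,1.8))
E
```

```text
tilt [ 0.031 -0.065 -0.997] chest [-254.6 -111.6] z 55.9 F [-1.  -0.3 -0.6] t 30.25
at [426.5  47.9  55.9] yaw_y 115.4 F [-1.  -0.3 -0.6] w -0.1 t 30.25
(np.float64(441.1162013197019), np.float64(57.92617825073994), 46, 115.9) 1
  [[-1.8,0.3,1.0,-0.01,0]]
(np.float64(586.844561510441), np.float64(128.6880679663077), 46, 115.9) 9
  [[-1.8,0.0,0.0,0.0,0],[-1.8,0.0,0.0,0.0,0],[-1.8,0.0,0.0,0.0,0],[-1.8,0.0,0.0,0.0,0],[-1.8,0.0,0.0,0.0,0],[-1.8,0.0,0.0,0.0,0],[-1.8,0.0,0.0,0.0,0],[-1.8,0.0,0.0,0.0,0],[-1.8,0.0,0.0,0.0,0]]
```

Request:
{"fn": "send_rows", "kwargs": {
  "steps": [
    [[-1.6,0.2,1.0,0,0],[-1.8,0,0.1,0,0],[-1.8,0,0.1,0,0],[-1.8,0,0.1,0,0],[-1.8,0,0.1,0,0],[-1.8,0,0.1,0,0],[0,0,0,0,0]]
  ]
}}

```text
clock: 30.83
position: [517.8, 90.8, 40.2]
ee_rot: [-0.219, 0.975, -0.039, -0.003]
contact_force: [1.0, 0.2, 0.0]
gripper_width: -0.1
```

```bash
python3 - <<'E'
from h import *
where(); a,b=ch(-72,-109)
plan((a,b,46,115.9,0,1.6))
E
```

```text
tilt [ 0.01  -0.077 -0.997] chest [-153.7 -112.9] z 40.2 F [1.  0.2 0. ] t 30.8333
at [517.8  90.8  40.2] yaw_y 115.3 F [1.  0.2 0. ] w -0.1 t 30.83
(np.float64(589.5432348473066), np.float64(129.99847333141076), 46, 115.9) 6
  [[-1.4,0.1,-0.1,0.0,0],[-1.3,0.1,-0.1,0.0,0],[-1.4,0.1,-0.2,0.0,0],[-1.3,0.0,-0.1,0.0,0],[-1.4,0.1,-0.2,0.0,0],[-1.3,0.0,-0.1,-0.01,0]]
```

Request:
{"fn": "send_rows", "kwargs": {
  "steps": [
    [[-1.4,0.1,-0.1,0,0],[-1.4,0.1,-0.1,0,0],[-1.4,0.1,0,0,0],[-1.4,0.1,0,0,0],[-1.4,0,0,0,0],[-1.4,0,0,0,0],[0,0,0,0,0]]
  ]
}}

```text
clock: 31.42
position: [584.2, 125.5, 41.6]
ee_rot: [-0.216, 0.975, -0.041, -0.014]
contact_force: [0.3, 0.2, 0.1]
gripper_width: 0.1
```

```bash
python3 - <<'E'
from h import *
where()
E
```

```text
tilt [-0.009 -0.086 -0.996] chest [ -78.8 -110.7] z 41.6 F [0.3 0.2 0.1] t 31.4167
```

Request:
{"fn": "send_rows", "kwargs": {
  "steps": [
    [[-0.8,0,0,0,0],[-0.8,0,0,0,0],[-0.8,0,0,0,0],[-0.6,0,0,0,0],[-0.6,0,0,0,0],[0,0,0,0,0],[0,0,0,0,0]]
  ]
}}

```text
clock: 32.0
position: [602.4, 133.6, 41.0]
ee_rot: [-0.214, 0.975, -0.045, -0.032]
contact_force: [-0.0, -0.1, 0.2]
gripper_width: 0.1
```

```bash
python3 - <<'E'
from h import *
where()
E
```

```text
tilt [-0.044 -0.101 -0.994] chest [ -58.8 -111.4] z 41.0 F [-0.  -0.1  0.2] t 32.0
```

Request:
{"fn": "send_rows", "kwargs": {
  "steps": [
    [[2.5,0,0,0,0],[0,0,-4,0,0],[0,0,-4,0,0.5],[0,0,-4,0,0.7],[0,0,-4,0,0.7],[0,0,0,0,0.7]]
  ]
}}

```text
clock: 32.5
position: [581.8, 136.0, 200.6]
ee_rot: [-0.214, 0.975, -0.048, -0.04]
contact_force: [0.7, 0.7, 2.1]
gripper_width: 48.4
```

```bash
python3 - <<'E'
from h import *
where(); st=arm.read_state(); p,d=optics.get_image("wrist"); W=wcloud(d,st); U=(W[...,:2]-C0)@np.stack([CX,CY],1)
for lo,hi,xl in((60,76,-90),(85,97,-40)):
  m=(W[...,2]>lo)&(W[...,2]<hi)&(U[...,0]<30)&(U[...,0]>xl)&(d>0)
  for y0 in range(-200,220,20):
    k=m&(abs(U[...,1]-y0)<8); print((y0,k.sum(),np.percentile(U[k][:,0],[2,20]).round(1).tolist() if k.sum()>9 else ""),end=" ")
  print()
p,d=optics.get_image("top"); P=cloud("top",d)
q=P[105:155,320:400].reshape(-1,3); q=q[(q[:,2]>140)&(q[:,2]<175)]; print(cv2.minAreaRect(q[:,:2].astype(np.float32)),len(q))
# pad: topmost
q=q[q[:,2]>152]; print("pad",cv2.minAreaRect(q[:,:2].astype(np.float32)),q.mean(0),len(q))
plan((668,-171,215,170,.7))
E
```

```text
tilt [-0.057 -0.11  -0.992] chest [ -76.3 -100.3] z 200.6 F [0.7 0.7 2.1] t 32.5
(-200, np.int64(15), [0.3, 0.4]) (-180, np.int64(0), '') (-160, np.int64(294), [-45.2, -43.1]) (-140, np.int64(280), [-45.3, -43.2]) (-120, np.int64(276), [-44.8, -42.9]) (-100, np.int64(282), [-44.9, -42.9]) (-80, np.int64(290), [-45.9, -43.6]) (-60, np.int64(160), [-46.1, -44.7]) (-40, np.int64(0), '') (-20, np.int64(28), [-0.8, -0.4]) (0, np.int64(102), [-1.1, -0.2]) (20, np.int64(97), [-1.3, -0.8]) (40, np.int64(91), [-1.4, -0.9]) (60, np.int64(473), [-46.0, -41.4]) (80, np.int64(218), [-46.4, -44.5]) (100, np.int64(195), [-46.6, -44.7]) (120, np.int64(186), [-46.0, -43.8]) (140, np.int64(163), [-46.3, -43.8]) (160, np.int64(331), [-46.3, -39.9]) (180, np.int64(53), [-2.1, -1.6]) (200, np.int64(54), [-2.1, -1.5]) 
(-200, np.int64(0), '') (-180, np.int64(0), '') (-160, np.int64(84), [0.3, 2.1]) (-140, np.int64(288), [-0.2, 0.7]) (-120, np.int64(305), [-0.5, 0.6]) (-100, np.int64(307), [-0.7, 0.8]) (-80, np.int64(314), [-0.7, 0.3]) (-60, np.int64(124), [-0.1, 0.8]) (-40, np.int64(0), '') (-20, np.int64
[... 256 characters left out ...]
[-1.5, -0.4]) (160, np.int64(147), [-1.5, -0.4]) (180, np.int64(136), [-1.7, -0.6]) (200, np.int64(122), [-1.7, -0.7]) 
((668.2356567382812, -170.68760681152344), (121.29107666015625, 25.164594650268555), 80.12925720214844) 369
pad ((668.2001342773438, -170.89169311523438), (93.57357788085938, 25.164594650268555), 80.12925720214844) [ 668.05931206 -171.44192356  158.85778754] 256
at [578.1 134.8 194. ] yaw_y 114.9 F [ 0.2 -1.  -1.3] w 59.5 t 32.6
(668, -171, 215, 170) 9
  [[0.5,-3.5,0.1,-0.11,0.7],[0.9,-3.4,0.1,-0.11,0.7],[1.3,-3.3,0.1,-0.11,0.7],[1.6,-3.2,0.1,-0.11,0.7],[2.0,-3.0,0.1,-0.1,0.7],[2.2,-2.7,0.1,-0.11,0.7],[2.5,-2.5,0.0,-0.1,0.7],[2.8,-2.2,0.1,-0.11,0.7],[3.0,-1.9,0.0,-0.1,0.7]]
```

```bash
python3 - <<'E'
from h import *
plan((590,0,215,140,.7),(668,-171,215,170,.7))
E
```

```text
at [578.1 134.8 194. ] yaw_y 114.9 F [ 0.2 -1.  -1.3] w 59.5 t 32.6
(590, 0, 215, 140) 4
  [[1.2,-3.2,-0.2,-0.11,0.7],[1.5,-3.1,-0.1,-0.11,0.7],[1.8,-2.9,-0.2,-0.11,0.7],[2.2,-2.6,-0.1,-0.11,0.7]]
(668, -171, 215, 170) 5
  [[1.6,-3.4,0.3,-0.1,0.7],[1.9,-3.2,0.3,-0.11,0.7],[2.3,-3.0,0.2,-0.1,0.7],[2.5,-2.8,0.3,-0.11,0.7],[2.9,-2.4,0.2,-0.1,0.7]]
```

Request:
{"fn": "send_rows", "kwargs": {
  "steps": [
    [[1.2,-3.2,-0.2,-0.11,0.7],[1.5,-3.1,-0.2,-0.11,0.7],[1.8,-2.9,-0.2,-0.11,0.7],[2.2,-2.6,-0.2,-0.11,0.7],[1.6,-3.4,0.1,-0.1,0.7],[1.9,-3.2,0.1,-0.11,0.7],[2.3,-3.0,0.1,-0.1,0.7],[2.4,-2.8,0.1,-0.11,0.7],[0,0,0,0,0.7]]
  ]
}}

```text
clock: 33.35
position: [659.9, -142.1, 209.6]
ee_rot: [-0.62, 0.781, -0.019, -0.066]
contact_force: [0.6, 1.0, -0.1]
gripper_width: 59.8
```

```bash
cat >> h.py <<'E'
def wears(cx,cy,z0=140,z1=175,r=75):
    st=arm.read_state(); p,d=optics.get_image("wrist"); W=wcloud(d,st)
    k=(d>0)&(W[...,2]>z0)&(W[...,2]<z1)&(np.hypot(W[...,0]-cx,W[...,1]-cy)<r); q=W[k]
    if len(q)>50: print("wrist ears",len(q),cv2.minAreaRect(q[:,:2].astype(np.float32)),"ztop",np.percentile(q[:,2],95))
    return p
E
python3 - <<'E'
from h import *
where(); p=wears(668,-171); cv2.imwrite("pics/w4.png",p)
plan((668,-171,190,170,.7),(668,-171,149,170,.7))
E
```

```text
tilt [-0.079 -0.113 -0.99 ] chest [-127.6 -384.5] z 209.6 F [ 0.6  1.  -0.1] t 33.35
wrist ears 5350 ((668.7907104492188, -169.9322052001953), (120.95184326171875, 24.38825798034668), 80.58174133300781) ztop 160.93939307414215
at [ 658.5 -140.1  208.9] yaw_y 166.6 F [-0.2 -0.3 -1. ] w 59.8 t 33.4
(668, -171, 190, 170) 1
  [[2.5,-1.7,2.1,-0.06,0.7]]
(668, -171, 149, 170) 2
  [[-0.2,-0.1,2.0,0.0,0.7],[-0.3,-0.2,2.1,0.0,0.7]]
```

View pics/w4.png

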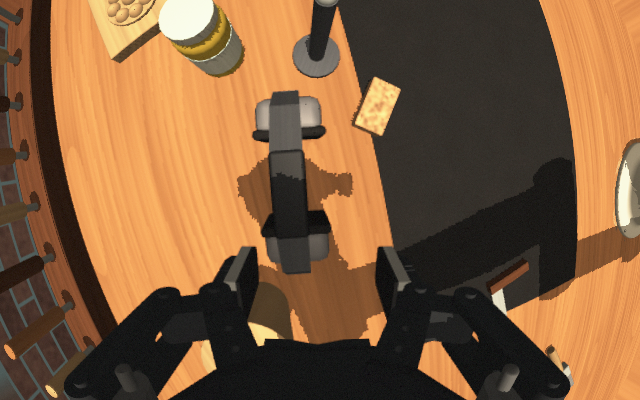

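Picture 12 shows the crown at (288,180), centred between the jaws as they approach.

Request:
{"fn": "send_rows", "kwargs": {
  "steps": [
    [[2.5,-1.6,1.2,-0.06,0.7],[0.2,-0.1,0.8,0,0.7],[0,0,0,0,0.7]]
  ]
}}

```text
clock: 33.65
position: [667.0, -172.6, 186.4]
ee_rot: [-0.643, 0.763, -0.015, -0.069]
contact_force: [1.1, 0.5, -0.8]
gripper_width: 59.6
```

```bash
python3 - <<'E'
from h import *
where(); p=wears(668,-171)
plan((668.6,-170.3,149,170.4,.7))
E
```

```text
tilt [-0.086 -0.11  -0.99 ] chest [-134.5 -415.1] z 186.4 F [ 1.1  0.5 -0.8] t 33.65
wrist ears 6215 ((668.78076171875, -170.49200439453125), (119.68962097167969, 24.164594650268555), 79.53495788574219) ztop 160.85918626429253
at [ 666.9 -172.5  186.7] yaw_y 170.0 F [ 0.1  0.8 -1.5] w 59.5 t 33.7
(668.6, -170.3, 149, 170.4) 1
  [[-0.7,-0.4,3.7,-0.01,0.7]]
```

Request:
{"fn": "send_rows", "kwargs": {
  "steps": [
    [[-0.3,-0.2,1.9,0,0.7],[-0.3,-0.2,1.5,0,0.7],[0,0,0,0,0.7]]
  ]
}}

```text
clock: 33.95
position: [669.2, -168.1, 151.9]
ee_rot: [-0.643, 0.763, -0.015, -0.068]
contact_force: [-0.7, 0.2, -1.1]
gripper_width: 59.8
```

```bash
python3 - <<'E'
from h import *
where(); plan((668.6,-170.5,148,170,.7))
E
```

```text
tilt [-0.084 -0.111 -0.99 ] chest [-130.6 -411.9] z 151.9 F [-0.7  0.2 -1.1] t 33.95
at [ 669.2 -168.1  151.9] yaw_y 170.1 F [-0.7  0.2 -1.1] w 59.8 t 33.95
(668.6, -170.5, 148, 170) 1
  [[0.2,0.0,0.4,0.0,0.7]]
```

Close, then lift a little and check.

Request:
{"fn": "send_rows", "kwargs": {
  "steps": [
    [[0.2,0,0.5,0,0.7],[0,0,0,0,0],[0,0,0,0,0],[0,0,0,0,0],[0,0,0,0,0],[0,0,0,0,0],[0,0,0,0,0],[0,0,-2,0,0],[0,0,0,0,0]]
  ]
}}

```text
clock: 34.7
position: [670.3, -165.2, 169.8]
ee_rot: [-0.644, 0.762, -0.016, -0.067]
contact_force: [0.7, -0.1, -0.3]
gripper_width: 22.0
```

```bash
python3 - <<'E'
from h import *
where(); p,d=optics.get_image("side"); P=cloud("side",d); 
m=(abs(P[...,0]-668)<110)&(abs(P[...,1]+170)<100)&(P[...,2]>8)&(P[...,2]<90)&(d>0); print(m.sum(),np.percentile(P[m][:,2],[1,5,50]))
plan((660,-180,325,170,0),st=None)
E
```

```text
tilt [-0.081 -0.111 -0.99 ] chest [-128.3 -409.8] z 169.8 F [ 0.7 -0.1 -0.3] t 34.7
580 [10.82778847 23.07643881 50.81344756]
at [ 668.4 -164.8  166.7] yaw_y 170.1 F [-0.8  0.2 -2.8] w 22.1 t 34.75
(660, -180, 325, 170) 4
  [[0.9,0.4,-3.9,0.0,0],[0.9,0.4,-3.8,0.0,0],[0.9,0.4,-3.9,0.0,0],[0.9,0.4,-3.8,0.0,0]]
```

Request:
{"fn": "send_rows", "kwargs": {
  "steps": [
    [[0.6,0.3,-3,0,0],[0.6,0.3,-3,0,0],[0.6,0.3,-3,0,0],[0.6,0.3,-3,0,0],[0.6,0.3,-3,0,0],[0,0,0,0,0]]
  ]
}}

```text
clock: 35.25
position: [658.1, -175.6, 314.2]
ee_rot: [-0.643, 0.762, -0.006, -0.074]
contact_force: [0.8, 0.5, 0.6]
gripper_width: 21.5
```

```bash
cat >> h.py <<'E'
RM=np.array([537.8,-423.7]); RY=np.array([150.5,246.3]); RY/=np.hypot(*RY); RX=np.array([RY[1],-RY[0]])
def rail(x,y): return RM+x*RX+y*RY
E
python3 - <<'E'
from h import *
where(); x,y=rail(0,30); print(x,y)
plan((x,y,335,238.6,0))
p,d=optics.get_image("side"); crop(p,300,150,480,390,2.4,"s3")
E
```

```text
tilt [-0.106 -0.105 -0.989] chest [-143.8 -413.9] z 314.2 F [0.8 0.5 0.6] t 35.25
553.4422390291879 -398.10077426651833
at [ 658.1 -175.6  314.2] yaw_y 170.0 F [0.8 0.5 0.6] w 21.5 t 35.25
(np.float64(553.4422390291879), np.float64(-398.10077426651833), 335, 238.6) 10
  [[2.4,0.7,0.1,-0.12,0],[2.3,0.9,0.1,-0.12,0],[2.1,1.2,0.1,-0.12,0],[2.0,1.5,0.2,-0.12,0],[1.8,1.7,0.1,-0.12,0],[1.6,1.9,0.2,-0.12,0],[1.4,2.0,0.1,-0.12,0],[1.1,2.2,0.2,-0.12,0],[0.8,2.3,0.1,-0.12,0],[0.5,2.4,0.2,-0.12,0]]
```

View pics/s3.png

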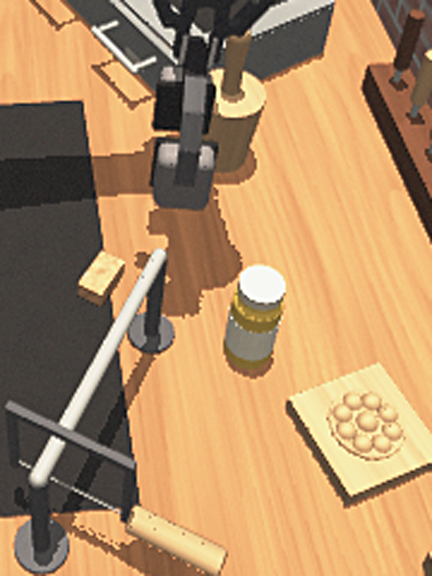

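Picture 13 shows the ears held and upright, clear of the glue jar, with the rail free of obstacles from (160,255) down to the saw. I'll raise and turn over the rail.

Request:
{"fn": "send_rows", "kwargs": {
  "steps": [
    [[0.4,0.2,-2.5,0,0],[2.4,0.7,0,-0.12,0],[2.3,0.9,0,-0.12,0],[2.1,1.2,0,-0.12,0],[2.0,1.5,0,-0.12,0],[1.8,1.7,0.1,-0.12,0],[0,0,0,0,0]]
  ]
}}

```text
clock: 35.88
position: [601.8, -287.0, 336.1]
ee_rot: [0.846, -0.527, -0.032, 0.074]
contact_force: [-1.2, 0.1, -1.0]
gripper_width: 21.8
```

```bash
python3 - <<'E'
from h import *
where(); x,y=rail(0,30)
plan((x,y,345,238.6,0))
E
```

```text
tilt [-0.133 -0.092 -0.987] chest [-243.1 -489.5] z 336.1 F [-1.2  0.1 -1. ] t 35.8833
at [ 601.8 -287.   336.1] yaw_y -153.9 F [-1.2  0.1 -1. ] w 21.8 t 35.88
(np.float64(553.4422390291879), np.float64(-398.10077426651833), 345, 238.6) 5
  [[1.6,1.9,0.2,-0.11,0],[1.3,2.0,0.1,-0.11,0],[1.1,2.1,0.2,-0.12,0],[0.9,2.3,0.1,-0.11,0],[0.6,2.3,0.2,-0.12,0]]
```

Request:
{"fn": "send_rows", "kwargs": {
  "steps": [
    [[1.6,1.9,0.1,-0.11,0],[1.3,2.0,0.1,-0.11,0],[1.1,2.1,0.1,-0.12,0],[0.9,2.3,0.1,-0.11,0],[0.6,2.2,0.2,-0.12,0],[0,0,0,0,0],[0,0,0,0,0]]
  ]
}}

```text
clock: 36.47
position: [550.8, -398.5, 328.3]
ee_rot: [0.962, -0.258, -0.064, 0.057]
contact_force: [1.5, 0.0, -2.0]
gripper_width: 22.3
```

```bash
python3 - <<'E'
from h import *
where(); x,y=rail(0,30)
plan((x,y,345,238.6,0))
p,d=optics.get_image("top"); P=cloud("top",d); 
a=cv2.resize(p[90:260,340:560],None,fx=2.6,fy=2.6,interpolation=cv2.INTER_CUBIC)
p,d=optics.get_image("side"); np.save("pics/sd.npy",d); b=cv2.resize(p[200:400,240:440],None,fx=2.2,fy=2.2,interpolation=cv2.INTER_CUBIC)
cv2.imwrite("pics/ts.png",cv2.resize(np.hstack([a[:440,:360],b]),(800,440)))
E
```

```text
tilt [-0.153 -0.076 -0.985] chest [-337.7 -567.5] z 328.3 F [ 1.5  0.  -2. ] t 36.4667
at [ 550.8 -398.5  328.3] yaw_y -119.6 F [ 1.5  0.  -2. ] w 22.3 t 36.47
(np.float64(553.4422390291879), np.float64(-398.10077426651833), 345, 238.6) 1
  [[0.1,0.1,-1.7,0.03,0]]
```

View pics/ts.png

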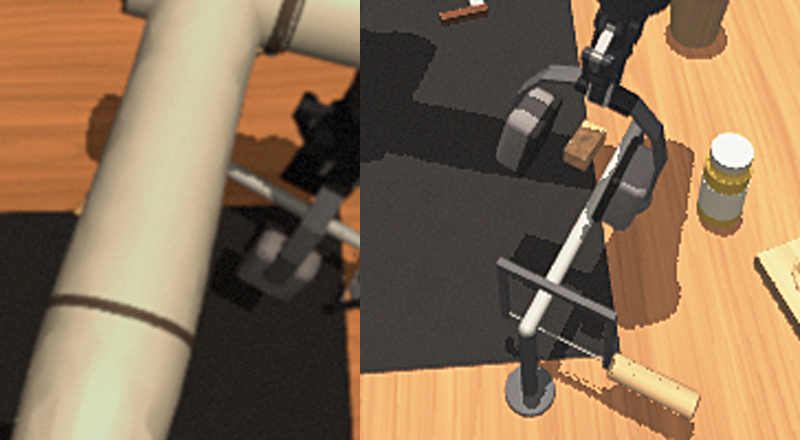

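Picture 14 shows the ears above the rail, with one cup on each side of the bar and a slight tilt. I'll compute their pose from the grip.

```bash
cat >> h.py <<'E'
G=R.from_quat([-0.643,0.763,-0.015,-0.068]); GP=np.array([669.5,-170,147.5]); EO=np.array([668.7,-170.5,0]); EH=80.0
def ears():
    st=arm.read_state(); Q=R.from_quat(st["ee_rot"])*G.inv(); E=R.from_euler("z",EH,degrees=True)
    f=lambda v: st["position"]+Q.apply(EO+E.apply(v)-GP)
    print("ears z",Q.apply([0,0,1]).round(3))
    for n,v in dict(crown=[0,0,146],a=[62,0,40],b=[-62,0,40],a_in=[44,0,0],b_in=[-44,0,0],a_low=[62,0,0],b_low=[-62,0,0]).items():
        w=f(np.array(v,float)); print(n,w.round(1),"rail xy",((w[:2]-RM)@RX).round(1),((w[:2]-RM)@RY).round(1))
E
python3 - <<'E'
from h import *
ears()
d=np.load("pics/sd.npy"); P=cloud("side",d)
# rail check from side view: points on bar
m=(abs(P[...,2]-155)<9)&(P[...,0]>450)&(P[...,0]<625)&(P[...,1]<-290)&(P[...,1]>-560)&(d>0)
q=P[m][:,:2]; x=(q-RM)@RX; y=(q-RM)@RY
for a in range(-80,150,20):
    k=(abs(y-a)<10)&(abs(x)<25); print(a,k.sum(),x[k].mean().round(1) if k.any() else "")
# ears cloud z profile: clusters either side
for s in(-1,1):
    k=(d>0)&(P[...,2]>165)&(P[...,2]<260); w=P[k]; xr=(w[:,:2]-RM)@RX; yr=(w[:,:2]-RM)@RY
    j=(s*xr>25)&(s*xr<120)&(abs(yr-30)<90); print(s,j.sum(),np.percentile(w[j][:,2],[1,10]) if j.any() else "",np.median(xr[j]),np.median(yr[j]))
E
```

```text
ears z [ 0.226 -0.041  0.973]
crown [ 550.9 -398.6  327. ] rail xy -1.9 28.2
a [ 475.3 -362.7  237.2] rail xy -85.1 19.4
b [ 578.7 -425.8  210.5] rail xy 36.0 19.5
a_in [ 481.3 -370.2  194.4] rail xy -76.1 16.2
b_in [ 554.6 -415.   175.4] rail xy 9.8 16.2
a_low [ 466.3 -361.1  198.2] rail xy -93.7 16.1
b_low [ 569.6 -424.1  171.5] rail xy 27.4 16.2
-80 50 0.6
-60 58 1.1
-40 56 0.7
-20 50 1.4
0 44 -0.2
20 33 -1.5
40 31 -1.5
60 27 -1.4
80 26 -1.6
100 25 -2.2
120 31 -0.5
140 12 -0.1
-1 307 [200.80771256 208.86288903] -75.19660598953055 -10.313296144179649
1 623 [178.77789525 199.39688099] 41.56936472449651 -0.2541039004812928
```

```bash
python3 - <<'E'
from h import *
p=arm.read_state()["position"]; c=np.array([550.9,-398.6,327.]); off=p-c
ez=np.array([.226,-.041,.973]); fin=np.r_[rail(0,22),163]; hi=fin+ez*(327-163)/ez[2]
plan((*(hi+off),240.4,0,2),(*(fin+ez*60+off),240.4,0,2.5),(*(fin+off),240.4,0,1.5))
E
```

```text
at [ 551.1 -397.8  328.5] yaw_y -119.5 F [-0.7  0.2 -2. ] w 22.3 t 36.57
(np.float64(587.5687589253045), np.float64(-411.00520787511545), np.float64(328.52237060779026), 240.4) 2
  [[1.9,-0.3,-0.2,0.0,0],[1.9,-0.3,-0.3,0.0,0]]
(np.float64(563.0362614946774), np.float64(-406.5546220580548), np.float64(222.90237060779026), 240.4) 5
  [[-0.3,-0.1,2.2,0.0,0],[-0.3,-0.2,2.1,0.0,0],[-0.2,-0.1,2.2,0.0,0],[-0.3,-0.2,2.1,0.0,0],[-0.2,-0.1,2.2,0.0,0]]
(np.float64(549.4762614946775), np.float64(-404.0946220580548), np.float64(164.52237060779026), 240.4) 4
  [[-0.2,-0.1,1.5,0.0,0],[-0.2,-0.1,1.5,0.0,0],[-0.2,-0.1,1.5,0.0,0],[-0.2,-0.1,1.4,0.0,0]]
```

Request:
{"fn": "send_rows", "kwargs": {
  "steps": [
    [[1.9,-0.3,-0.2,0,0],[1.8,-0.3,-0.2,0,0],[0,0,0,0,0],[-0.3,-0.1,2.1,0,0],[-0.3,-0.2,2.1,0,0],[-0.2,-0.1,2.0,0,0],[0,0,0,0,0]]
  ]
}}

```text
clock: 37.15
position: [576.8, -400.0, 261.9]
ee_rot: [0.963, -0.257, -0.065, 0.056]
contact_force: [-1.2, -0.4, -3.4]
gripper_width: 22.4
```

```bash
python3 - <<'E'
from h import *
where(); ears()
E
```

```text
tilt [-0.153 -0.075 -0.985] chest [-315.  -580.2] z 261.9 F [-1.2 -0.4 -3.4] t 37.15
ears z [ 0.226 -0.043  0.973]
crown [ 576.6 -400.9  260.4] rail xy 21.2 39.7
a [ 500.9 -364.9  170.6] rail xy -62.2 31.0
b [ 604.4 -427.8  143.8] rail xy 58.9 31.2
a_in [ 506.9 -372.3  127.8] rail xy -53.2 27.7
b_in [ 580.3 -416.9  108.8] rail xy 32.7 27.9
a_low [ 491.9 -363.2  131.7] rail xy -70.8 27.7
b_low [ 595.3 -426.   104.9] rail xy 50.3 28.0
```

Request:
{"fn": "send_rows", "kwargs": {
  "steps": [
    [[-0.3,-0.1,2.1,0,0],[-0.3,-0.2,2.1,0,0],[-0.2,-0.1,2.0,0,0],[0,0,0,0,0]]
  ]
}}

```text
clock: 37.48
position: [564.5, -394.2, 202.3]
ee_rot: [0.963, -0.256, -0.063, 0.057]
contact_force: [-0.9, 0.0, -4.2]
gripper_width: 22.4
```

```bash
python3 - <<'E'
from h import *
where(); ears()
E
```

```text
tilt [-0.15  -0.078 -0.986] chest [-323.5 -569.6] z 202.3 F [-0.9  0.  -4.2] t 37.4833
ears z [ 0.223 -0.039  0.974]
crown [ 564.4 -395.1  200.7] rail xy 7.8 38.3
a [ 488.9 -359.6  110.7] rail xy -75.2 29.2
b [ 592.6 -422.3   84.4] rail xy 46.0 29.8
a_in [ 495.  -367.1   67.9] rail xy -66.0 26.0
b_in [ 568.6 -411.6   49.2] rail xy 20.0 26.4
a_low [ 480.  -358.    71.7] rail xy -83.6 25.9
b_low [ 583.6 -420.7   45.4] rail xy 37.6 26.5
```

Request:
{"fn": "send_rows", "kwargs": {
  "steps": [
    [[-0.1,-0.1,1.2,0,0],[-0.1,-0.1,1.2,0,0],[-0.1,-0.1,0.9,0,0],[0,0,0,0,0]]
  ]
}}

```text
clock: 37.82
position: [562.6, -392.2, 175.1]
ee_rot: [0.963, -0.255, -0.059, 0.059]
contact_force: [-0.2, -0.0, -2.6]
gripper_width: 22.3
```

```bash
python3 - <<'E'
from h import *
where(); ears()
p,d=optics.get_image("side"); crop(p,270,200,450,400,2.9,"s5")
E
```

```text
tilt [-0.143 -0.085 -0.986] chest [-324.3 -567. ] z 175.1 F [-0.2 -0.  -2.6] t 37.8167
ears z [ 0.217 -0.033  0.976]
crown [ 562.5 -393.   173.6] rail xy 5.1 39.0
a [ 487.5 -358.3   82.8] rail xy -77.1 29.6
b [ 591.5 -420.8   57.5] rail xy 44.3 30.5
a_in [ 493.9 -366.    40.1] rail xy -67.5 26.3
b_in [ 567.7 -410.4   22.2] rail xy 18.6 26.9
a_low [ 478.8 -357.    43.8] rail xy -85.2 26.2
b_low [ 582.8 -419.5   18.5] rail xy 36.2 27.1
```

View pics/s5.png

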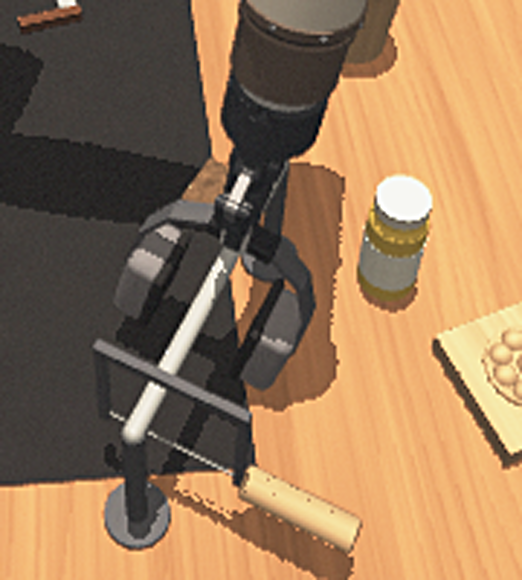

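Picture 15 shows the ears straddling the bar at about (225,250), one cup on each side. Lowering the last bit.

Request:
{"fn": "send_rows", "kwargs": {
  "steps": [
    [[-0.2,-0.1,0.6,0,0],[-0.1,0,0.5,0,0],[0,0,0,0,0]]
  ]
}}

```text
clock: 38.12
position: [561.9, -391.8, 168.7]
ee_rot: [0.964, -0.254, -0.054, 0.061]
contact_force: [-0.2, -0.4, -1.4]
gripper_width: 21.9
```

```bash
python3 - <<'E'
from h import *
where(); ears()
E
```

```text
tilt [-0.136 -0.09  -0.987] chest [-324.8 -566.3] z 168.7 F [-0.2 -0.4 -1.4] t 38.1167
ears z [ 0.21  -0.028  0.977]
crown [ 561.8 -392.7  167.2] rail xy 4.3 39.0
a [ 487.4 -358.4   75.6] rail xy -77.0 29.4
b [ 591.7 -421.    51.5] rail xy 44.6 30.5
a_in [ 494.2 -366.4   33. ] rail xy -67.1 26.2
b_in [ 568.2 -410.8   15.9] rail xy 19.2 26.9
a_low [ 479.  -357.3   36.6] rail xy -84.8 26.0
b_low [ 583.4 -419.8   12.4] rail xy 36.9 27.1
```

Request:
{"fn": "send_rows", "kwargs": {
  "steps": [
    [[0,0,0.3,0,0],[0,0,0,0,0.2],[0,0,0,0,0.4],[0,0,0,0,0.6],[0,0,0,0,0.7],[0,0,0,0,0.7],[0,0,0,0,0.7]]
  ]
}}

```text
clock: 38.7
position: [562.8, -393.6, 169.4]
ee_rot: [0.964, -0.254, -0.052, 0.062]
contact_force: [-0.1, -0.0, 0.2]
gripper_width: 59.4
```

Request:
{"fn": "send_rows", "kwargs": {
  "steps": [
    [[0,0,-1.5,0,0.7],[0,0,-3,0,0.7],[0,0,-4,0,0.7],[0,0,-4,0,0.7],[0,0,-4,0,0.7],[0,0,0,0,0.7],[0,0,0,0,0.7]]
  ]
}}

```text
clock: 39.28
position: [583.9, -377.8, 338.0]
ee_rot: [0.963, -0.255, -0.054, 0.062]
contact_force: [0.8, -0.1, -2.2]
gripper_width: 59.9
```

```bash
python3 - <<'E'
from h import *
where(); p,d=optics.get_image("side"); P=cloud("side",d); crop(p,240,60,450,400,1.75,"s6")
for s in(-1,1):
    k=(d>0)&(P[...,2]>5)&(P[...,2]<250); w=P[k]; xr=(w[:,:2]-RM)@RX; yr=(w[:,:2]-RM)@RY
    j=(s*xr>30)&(s*xr<110)&(abs(yr-30)<45)&(w[:,2]>8); print(s,j.sum(),np.percentile(w[j][:,2],[2,50,98]).round(),np.median(xr[j]).round(1))
j=(abs(xr)<15)&(abs(yr-30)<25)&(w[:,2]>150); print(np.percentile(w[j][:,2],[50,90,98]))
E
```

```text
tilt [-0.136 -0.092 -0.986] chest [-298.9 -563.3] z 338.0 F [ 0.8 -0.1 -2.2] t 39.2833
-1 672 [ 32.  93. 167.] -50.5
1 764 [ 26.  94. 173.] 63.6
[172.65771126 176.32329235 177.46397633]
```

View pics/s6.png

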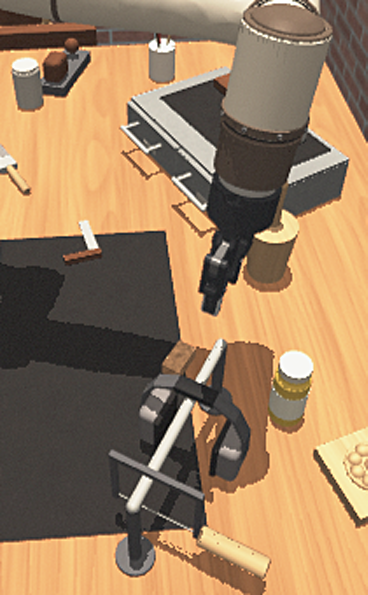

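Picture 16 shows the ears hanging on the rail, cups on both sides, with both drawers shut. I'll let them settle and check they're at rest.

Request:
{"fn": "send_rows", "kwargs": {
  "steps": [
    [[0,0,-3,0,0.7],[0,0,0,0,0.7],[0,0,0,0,0.7],[0,0,0,0,0.7],[0,0,0,0,0.7],[0,0,0,0,0.7],[0,0,0,0,0.7],[0,0,0,0,0.7],[0,0,0,0,0.7],[0,0,0,0,0.7]]
  ]
}}

```text
clock: 40.17
position: [585.1, -375.2, 361.6]
ee_rot: [0.963, -0.255, -0.061, 0.062]
contact_force: [-0.8, 0.6, -0.5]
gripper_width: 59.9
```

```bash
python3 - <<'E'
from h import *
for i in range(3):
    p,d=optics.get_image("side"); P=cloud("side",d)
    k=(d>0)&(P[...,2]>8)&(P[...,2]<250); w=P[k]; xr=(w[:,:2]-RM)@RX; yr=(w[:,:2]-RM)@RY
    for s in(-1,1):
        j=(s*xr>30)&(s*xr<110)&(abs(yr-30)<45); print(i,s,j.sum(),np.percentile(w[j][:,2],[2,50,98]).round(1),np.median(xr[j]).round(2))
st=arm.read_state(); p,d=optics.get_image("top"); P=cloud("top",d); U=(P[...,:2]-C0)@np.stack([CX,CY],1)
m=(P[...,2]>60)&(P[...,2]<78)&(U[...,0]>-80)&(U[...,0]<-25)
for y0 in(-109,109): k=m&(abs(U[...,1]-y0)<50); print(y0,k.sum(),np.percentile(U[k][:,0],[5,50]) if k.any() else "")
print(st["contact_force"],st["clock"])
E
```

```text
0 -1 619 [ 30.3  90.5 164.9] -47.73
0 1 816 [ 31.2  96.8 174.6] 68.21
1 -1 631 [ 28.8  90.8 165.3] -48.53
1 1 816 [ 29.3  96.8 174.1] 67.83
2 -1 651 [ 29.9  91.9 165.6] -48.89
2 1 806 [ 30.2  95.6 173.5] 66.49
-109 142 [-45.61953711 -40.96427437]
109 144 [-46.184899   -41.48852102]
[-0.51386855  0.99526539  0.5178646 ] 40.3167
```

Request:
{"fn": "send_rows", "kwargs": {
  "steps": [
    [[0,0,0,0,0.7],[0,0,0,0,0.7],[0,0,0,0,0.7],[0,0,0,0,0.7],[0,0,0,0,0.7],[0,0,0,0,0.7],[0,0,0,0,0.7],[0,0,0,0,0.7],[0,0,0,0,0.7],[0,0,0,0,0.7]]
  ]
}}

```text
clock: 41.2
position: [585.2, -375.2, 362.4]
ee_rot: [0.963, -0.255, -0.06, 0.063]
contact_force: [-0.3, -0.1, -1.0]
gripper_width: 59.8
```

Request:
{"fn": "send_rows", "kwargs": {
  "steps": [
    [[0,0,0,0,0.7],[0,0,0,0,0.7],[0,0,0,0,0.7],[0,0,0,0,0.7],[0,0,0,0,0.7],[0,0,0,0,0.7],[0,0,0,0,0.7],[0,0,0,0,0.7],[0,0,0,0,0.7],[0,0,0,0,0.7]]
  ]
}}

```text
clock: 42.03
position: [585.2, -375.2, 362.3]
ee_rot: [0.963, -0.255, -0.06, 0.062]
contact_force: [-0.2, -1.0, -0.3]
gripper_width: 60.1
```

Request:
{"fn": "send_rows", "kwargs": {
  "steps": [
    [[0,0,0,0,0.7],[0,0,0,0,0.7],[0,0,0,0,0.7],[0,0,0,0,0.7],[0,0,0,0,0.7],[0,0,0,0,0.7],[0,0,0,0,0.7],[0,0,0,0,0.7],[0,0,0,0,0.7],[0,0,0,0,0.7]]
  ]
}}

```text
clock: 42.87
position: [585.2, -375.2, 362.3]
ee_rot: [0.963, -0.255, -0.06, 0.063]
contact_force: [0.3, -0.0, 0.6]
gripper_width: 59.9
```

```bash
cat > sw.py <<'E'
from h import *
for i in range(10):
    p,d=optics.get_image("side"); P=cloud("side",d)
    k=(d>0)&(P[...,2]>8)&(P[...,2]<140); w=P[k]; xr=(w[:,:2]-RM)@RX; yr=(w[:,:2]-RM)@RY
    print(i,[(int(j.sum()),np.percentile(w[j][:,2],[2,98]).round(1).tolist(),xr[j].mean().round(2)) for j in [(s*xr>30)&(s*xr<110)&(abs(yr-30)<45) for s in(-1,1)]])
E
python3 sw.py
```

```text
0 [(587, [27.2, 128.6], np.float64(-57.74)), (582, [21.4, 135.2], np.float64(60.84))]
1 [(591, [27.4, 128.0], np.float64(-56.79)), (578, [22.0, 133.7], np.float64(61.97))]
2 [(598, [28.5, 130.7], np.float64(-55.61)), (581, [24.3, 134.4], np.float64(63.09))]
3 [(598, [26.2, 124.9], np.float64(-54.19)), (590, [24.2, 134.8], np.float64(64.32))]
4 [(607, [27.3, 128.5], np.float64(-53.51)), (588, [24.4, 135.6], np.float64(65.46))]
5 [(603, [28.5, 128.7], np.float64(-53.11)), (596, [26.6, 136.2], np.float64(66.25))]
6 [(595, [29.6, 129.6], np.float64(-52.67)), (595, [25.7, 135.7], np.float64(66.63))]
7 [(603, [30.1, 124.8], np.float64(-53.09)), (593, [25.6, 134.4], np.float64(66.21))]
8 [(609, [28.5, 126.7], np.float64(-53.44)), (595, [25.4, 135.7], np.float64(65.5))]
9 [(608, [27.0, 129.2], np.float64(-53.96)), (585, [24.5, 134.8], np.float64(64.85))]
```

The ears are still swinging a few mm, so I'll wait longer.

Request:
{"fn": "send_rows", "kwargs": {
  "steps": [
    [[0,0,0,0,0.7],[0,0,0,0,0.7],[0,0,0,0,0.7],[0,0,0,0,0.7],[0,0,0,0,0.7],[0,0,0,0,0.7],[0,0,0,0,0.7],[0,0,0,0,0.7],[0,0,0,0,0.7],[0,0,0,0,0.7]]
  ]
}}

```text
clock: 44.2
position: [585.2, -375.2, 362.3]
ee_rot: [0.963, -0.255, -0.06, 0.062]
contact_force: [0.0, -0.3, -0.1]
gripper_width: 59.8
```

Request:
{"fn": "send_rows", "kwargs": {
  "steps": [
    [[0,0,0,0,0.7],[0,0,0,0,0.7],[0,0,0,0,0.7],[0,0,0,0,0.7],[0,0,0,0,0.7],[0,0,0,0,0.7],[0,0,0,0,0.7],[0,0,0,0,0.7],[0,0,0,0,0.7],[0,0,0,0,0.7]]
  ]
}}

```text
clock: 45.03
position: [585.2, -375.2, 362.3]
ee_rot: [0.963, -0.255, -0.06, 0.062]
contact_force: [-0.7, 0.1, -0.0]
gripper_width: 59.9
```

Request:
{"fn": "send_rows", "kwargs": {
  "steps": [
    [[0,0,0,0,0.7],[0,0,0,0,0.7],[0,0,0,0,0.7],[0,0,0,0,0.7],[0,0,0,0,0.7],[0,0,0,0,0.7],[0,0,0,0,0.7],[0,0,0,0,0.7],[0,0,0,0,0.7],[0,0,0,0,0.7]]
  ]
}}

```text
clock: 45.87
position: [585.2, -375.2, 362.3]
ee_rot: [0.963, -0.255, -0.06, 0.063]
contact_force: [-0.1, -0.3, 0.3]
gripper_width: 59.6
```

Request:
{"fn": "send_rows", "kwargs": {
  "steps": [
    [[0,0,0,0,0.7],[0,0,0,0,0.7],[0,0,0,0,0.7],[0,0,0,0,0.7],[0,0,0,0,0.7],[0,0,0,0,0.7],[0,0,0,0,0.7],[0,0,0,0,0.7],[0,0,0,0,0.7],[0,0,0,0,0.7]]
  ]
}}

```text
clock: 46.7
position: [585.2, -375.2, 362.3]
ee_rot: [0.963, -0.255, -0.06, 0.062]
contact_force: [0.2, -0.2, 0.9]
gripper_width: 59.9
```

Request:
{"fn": "send_rows", "kwargs": {
  "steps": [
    [[0,0,0,0,0.7],[0,0,0,0,0.7],[0,0,0,0,0.7],[0,0,0,0,0.7],[0,0,0,0,0.7],[0,0,0,0,0.7],[0,0,0,0,0.7],[0,0,0,0,0.7],[0,0,0,0,0.7],[0,0,0,0,0.7]]
  ]
}}

```text
clock: 47.53
position: [585.2, -375.2, 362.3]
ee_rot: [0.963, -0.255, -0.06, 0.062]
contact_force: [0.2, 0.0, 0.5]
gripper_width: 59.6
```

Request:
{"fn": "send_rows", "kwargs": {
  "steps": [
    [[0,0,0,0,0.7],[0,0,0,0,0.7],[0,0,0,0,0.7],[0,0,0,0,0.7],[0,0,0,0,0.7],[0,0,0,0,0.7],[0,0,0,0,0.7],[0,0,0,0,0.7],[0,0,0,0,0.7],[0,0,0,0,0.7]]
  ]
}}

```text
clock: 48.37
position: [585.2, -375.2, 362.3]
ee_rot: [0.963, -0.255, -0.06, 0.063]
contact_force: [-0.2, 0.7, -0.2]
gripper_width: 59.8
```

Request:
{"fn": "send_rows", "kwargs": {
  "steps": [
    [[0,0,0,0,0.7],[0,0,0,0,0.7],[0,0,0,0,0.7],[0,0,0,0,0.7],[0,0,0,0,0.7],[0,0,0,0,0.7],[0,0,0,0,0.7],[0,0,0,0,0.7],[0,0,0,0,0.7],[0,0,0,0,0.7]]
  ]
}}

```text
clock: 49.2
position: [585.2, -375.2, 362.3]
ee_rot: [0.963, -0.255, -0.06, 0.062]
contact_force: [-0.1, 0.3, -0.3]
gripper_width: 59.8
```

Request:
{"fn": "send_rows", "kwargs": {
  "steps": [
    [[0,0,0,0,0.7],[0,0,0,0,0.7],[0,0,0,0,0.7],[0,0,0,0,0.7],[0,0,0,0,0.7],[0,0,0,0,0.7],[0,0,0,0,0.7],[0,0,0,0,0.7],[0,0,0,0,0.7],[0,0,0,0,0.7]]
  ]
}}

```text
clock: 50.03
position: [585.2, -375.2, 362.3]
ee_rot: [0.963, -0.255, -0.06, 0.062]
contact_force: [-0.5, -0.2, 0.6]
gripper_width: 59.9
```

```bash
python3 sw.py
```

```text
0 [(595, [28.5, 128.4], np.float64(-55.24)), (581, [22.8, 135.7], np.float64(63.59))]
1 [(595, [27.5, 127.2], np.float64(-55.26)), (582, [22.4, 135.3], np.float64(63.53))]
2 [(599, [28.1, 128.6], np.float64(-55.33)), (586, [22.8, 134.0], np.float64(63.59))]
3 [(598, [27.4, 128.0], np.float64(-55.32)), (587, [24.2, 135.4], np.float64(63.6))]
4 [(603, [27.4, 131.2], np.float64(-55.31)), (585, [22.9, 134.3], np.float64(63.58))]
5 [(599, [27.8, 129.9], np.float64(-55.28)), (582, [23.5, 134.1], np.float64(63.63))]
6 [(601, [27.1, 130.8], np.float64(-55.34)), (588, [23.1, 135.0], np.float64(63.61))]
7 [(599, [26.6, 127.6], np.float64(-55.24)), (583, [23.4, 134.2], np.float64(63.57))]
8 [(600, [27.5, 130.7], np.float64(-55.42)), (588, [23.1, 136.5], np.float64(63.59))]
9 [(595, [27.4, 128.7], np.float64(-55.33)), (583, [23.4, 133.7], np.float64(63.52))]
```

They're now at rest. Handing in.

```bash
python3 -c "
from bench import job
print(job.job_done())"
```

```text
the job is handed in; nothing more can be done
None
```

I laid the stone in the left drawer and pushed it home. Then I opened the right drawer about 160 mm, laid all three gouges in it and pushed that home. The ear defenders hang over the rail, and I handed the job in at about 50.5 s; no verdict was reported.

**Last checks:**
- **Drawers:** both handle bars sit 45–46 mm in front of the unit, so both drawers are home within about 1 mm.
- **Contents:** the stone and the gouges were seen lying inside before each drawer was pushed shut; I could not see inside afterwards.
- **Ear defenders:** the cups are at about -55 and +64 mm either side of the bar. The top of the headband is about 14 mm above the bar, as it should be. They still swung by about 5 mm at first, so I waited; over the last ten images they moved less than 0.2 mm.
- **Gripper:** it is open and about 200 mm above the rail, touching nothing.
- **Things to be left alone:** none looked moved in the pictures I viewed, but I did not measure their final positions.

**Not as planned:** the tool slowly tilted as it moved, up to about 14°. I straightened it once by pressing the closed fingertips against the front edge of the unit. The force readings stayed near zero whenever the fingers pressed on something, so I judged the drawers home from the fingers stopping and from the images.

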